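# Load a two-tier jar rack for the canner

### The arm

A 6-joint arm with a two-finger parallel gripper is mounted at the origin on a cart in front of the work surface, level with it; the furniture and walls round the work are solid. World frame = base frame: x ahead of the robot, y to its left, z up, the work surface at z = 0. Lengths are in m, angles in degrees, forces in N, time in s.
With the tool pointing down it reaches from about 0.35 to 0.875 m from the base axis. Payload 4.2 kg.
Tool frame: the origin (TCP) lies midway between the tips of the shut fingers; the grasp point (between the pads) lies 19 mm behind it; z points along the fingers, y is the direction in which the jaws open and shut (so a half turn about z gives the same grasp; the last joint's range is limited). The gripper opens to 87 mm and grips with 3 to 60 N. Pads are 19 mm wide; open, the fingers measure 117 mm over their backs; the gripper's body (75 mm by 190 mm) begins 51 mm behind the grasp point.
Start: joints at [-54.339, 22.042, 0.453, 0, -68.411, -14.817], TCP at [0.222, -0.584, 0.223] pointing down, gripper open.
Joint ranges: [-179.83, 179.83], [-69.29, 118.12], [-61.27, 80.66], [-181.25, 117.63], [-171.15, -9.14], [-177.46, 177.46]. Speed limits (degrees/s): [159.86, 159.86, 180, 180, 180, 180].

### API

Orientations are given as a 3x3 rotation matrix whose columns are the frame's x, y, z axes.
In Python, from station import r gives the robot as it stands.
- The arm moves only by the tool play_rows, never from a script. Its argument "commands" is a list that holds one entry, the list of rows, each a list of 7 numbers: the shift along the world's x, y, z in m, then the turn, a rotation vector about the world's x, y, z in rad, then the closure, from 0 (fully open) to 1 (shut). A call has 1 to 5 rows; each row is the pose to reach, as a shift and turn from the pose commanded when the call began; what a row does not reach only later rows make up. A row lasts 1/10 s, in which the tool goes at most 50 mm and 8.59 degrees, less where a joint would pass 70% of its speed; a pose out of reach is approached as far as the arm can. A call with a gripper value outside its range is refused whole. The fingers move at their own pace and stop on an object; the grip force is fixed at half the most. Time passes only in rows, so rows that repeat a pose let the fingers close. It gives the time, the measured TCP pose, the force and the opening at its end, in the units of the state.
- r.sense(): the state, without advancing time (a new reading comes with each control period).
- r.capture(name): name is "scene" or "side" or "wrist"; returns a dict with "image" (420x560x3 uint8, red, green, blue), "range_z" (420x560 float32, m along the optical axis (not along the pixel's ray), 0 where there is no reading), "intrinsics" (3x3 intrinsics, pixels), "k1" (the pictures are not rectified: a ray, as slopes to the right and down, at radius r is drawn at 1 + k1 r^2 times it, then the intrinsics apply), "extrinsics" (4x4, takes a point from camera to world coordinates); the wrist camera has in their place "mount" (4x4, takes a point from camera to tool coordinates, whose origin is the TCP and whose axes are the flange's). Camera axes: x right, y up, looking along -z (the intrinsics and any distortion apply to the point x, -y, -z); pixel columns grow to the right and rows downward; lengths in m; the calibration is good to about 2 mm. A picture is of the moment at which its call begins: read the wrist's pose just before it.
- r.finish_job(): hands the job in, once; it reports no verdict.
The state is a dict: "time_s": time; "joints": joint angles; "joint_velocities": joint speeds; "effort": joint torques, N m; "tcp_pos": TCP position; "ee_rot": TCP orientation; "wrist_force": force on the tool from outside, world axes, zero at the start; "moment": the same for the moment, N m; "gripper_width": opening from 0.0 (shut) to 1.0 (fully open).
Only numpy, scipy, OpenCV 4.12 (cv2) and the standard library are available. Lean on these libraries where they do the work, as an engineer would, in place of code of your own. Each camera call takes 0.05 s, during which the arm holds its last target. There are 200 camera calls.

### The job

Load the two-tier jar rack for canning: first stand the green-lidded and the white-lidded jam jars upright in the two wide rings of the rack, either way round, then seat the loose wire shelf squarely and all the way down over the rack's four posts, and only then stand the two filled small gold-lidded jam jars upright in the shelf's two rings, either way round. Set everything down gently, it is glass: do not drop or ram anything. Leave the empty gold-lidded jar and the big red-lidded jar where they stand.

Things in the scene. Friction and masses are not known exactly. Their poses are not given: they have to be found in the camera images.
- jar_green: Filled glass jam jar with a bright green screw lid (lid fixed on), 66 mm across, 108 mm tall, 0.45 kg. Origin: centre of its underside; z is its axis, upward. Round: grasp across the body from above, just below the lid.
- jar_white: Filled tall glass jam jar with a whitish-grey screw lid (fixed on), 69 mm across, 140 mm tall, 0.57 kg. Origin: centre of its underside; z upward along its axis. Grasp across the body from above.
- jar_small_a: Filled small glass jam jar (dark contents) with a gold lid (fixed on), 51 mm across, 70 mm tall, 0.24 kg. Origin: centre of its underside; z upward.
- jar_small_b: Filled small glass jam jar (dark contents) with a gold lid (fixed on), 54 mm across, 78 mm tall, 0.28 kg. Origin: centre of its underside; z upward.
- rack: Fixed steel wire lower tier, 126 (x) by 270 mm (y), left or right of the jars. Origin: centre of its underside, z up. Jar floor 12 mm up. Two wide black-coated rings, 84 mm inside, centred at x 0, y +-68 mm, upper edge 42 mm up. Four 10 mm posts with black caps at x +-58, y +-130 mm, tops 165 mm up; a thin crossbar 75 mm up joins the posts of each end (y +-130).
- shelf: Loose wire shelf, 148 (x) by 292 mm (y), 0.45 kg. Origin: centre of underside (rim's lower edge), z up. Rim (142x286 inside, 16 mm below deck) fits outside the posts, 8 mm play; seated: origin 149 mm above rack's, axes parallel, or half a turn. Deck top 19 mm up. Two black rings, 66 mm inside, at y +-80, top 44 mm up. Handle bar along y at centre: sleeve 12 mm thick, 40 long, axis 78.5 mm up.
- jar_empty: EMPTY clear small glass jar with a gold lid, 58 mm across, 75 mm tall; stands among the others and is to be left there. Origin: centre of its underside; z upward.
- jar_red: Big filled jam jar with a red lid, 80 mm across, 142 mm tall, standing behind the others; to be left there. Origin: centre of its underside; z upward.
Not all that is in view belongs to the job. Leave any pink look-alike of the jar_white alone.

How it is judged:
By the outcome, as a careful person would: the job done as asked, in the order asked, and still so for the second after the job is handed in, with the robot touching nothing.
It also fails if it takes over 128 s, if anything falls off the work surface, if the arm or the gripper's body presses on something with over 40 N, if the wrist force passes 120 N, or if a joint passes its speed limit or range.

## Working session

There is one attempt and no reset: what is moved stays moved. The work goes in short steps, Python scripts to look and compute and a tool call to move; the robot and the scene stay as the last step left them, time stands still between calls to the robot, and variables do not carry over. Pictures are saved under pics/ and viewed, about 12 in all and at most 16, crops included, and the job is handed in when it is done.

Besides the shell and the picture viewer there is one more tool, called after "Emit:" as a command line: name --argument value ..., lists and objects as JSON in quotes. play_rows: Moves the arm, as the interface text tells. Its arguments: {"type":"object","properties":{"commands":{"type":"array","items":{"type":"array","items":{"type":"array","items":{"type":"number"}}}}},"required":["commands"]}

```bash
ls; mkdir -p pics
cat > h.py <<'E'
import numpy as np, cv2
from station import r
def cap(name, fn=None):
    s=r.sense(); c=r.capture(name)
    if fn: cv2.imwrite('pics/'+fn, c['image'][:,:,::-1])
    if name=='wrist':
        T=np.eye(4); T[:3,:3]=np.array(s['ee_rot']); T[:3,3]=s['tcp_pos']
        E=T@np.array(c['mount'])
    else: E=np.array(c['extrinsics'])
    c['E']=E
    return c
def world(c):
    """HxWx3 world points (nan where no reading)"""
    K=np.array(c['intrinsics']); z=c['range_z']; h,w=z.shape
    u,v=np.meshgrid(np.arange(w),np.arange(h))
    p=np.stack([u,v],-1).reshape(-1,1,2).astype(np.float64)
    n=cv2.undistortPoints(p,K,np.array([c['k1'],0,0,0.])).reshape(h,w,2)
    P=np.stack([n[...,0]*z,-n[...,1]*z,-z,np.ones_like(z)],-1)
    W=(P@c['E'].T)[...,:3]; W[z<=0]=np.nan
    return W
E
python3 - <<'E'
from h import *
np.set_printoptions(precision=4,suppress=True)
for n in ['scene','side','wrist']:
    c=cap(n,n+'0.png'); np.savez('pics/'+n+'0.npz',W=world(c),im=c['image'])
    print(n,c['E'],c['intrinsics'],c['k1'])
s=r.sense(); print(s)
E
```

```text
pics
scene [[-0.6269  0.419  -0.6568 -0.2643]
 [-0.7791 -0.3389  0.5274  0.6587]
 [-0.0017  0.8424  0.5389  0.7494]
 [ 0.      0.      0.      1.    ]] [[455.3223   0.     278.5905]
 [  0.     455.3223 205.0946]
 [  0.       0.       1.    ]] -0.06770140486079922
side [[-0.7035  0.4347 -0.5622 -0.154 ]
 [-0.7104 -0.4103  0.5718  0.7626]
 [ 0.0179  0.8017  0.5975  0.8332]
 [ 0.      0.      0.      1.    ]] [[505.357    0.     268.9377]
 [  0.     505.357  203.9589]
 [  0.       0.       1.    ]] -0.14104077019034483
wrist [[-0.3558 -0.9    -0.2519  0.1528]
 [ 0.9346 -0.3421 -0.0976 -0.6109]
 [ 0.0016 -0.2702  0.9628  0.384 ]
 [ 0.      0.      0.      1.    ]] [[367.7914   0.     275.6092]
 [  0.     367.7914 212.7068]
 [  0.       0.       1.    ]] -0.07909926897357691
{'time_s': 0.15, 'joints': array([-54.3388,  22.0803,   0.3961,  -0.0203, -68.4103, -14.8185]), 'joint_velocities': array([-0.0154, -0.1316,  0.1155,  0.1356,  0.0218,  0.0651]), 'effort': array([  0.0002, -39.1053,  18.7588,   4.2223,   0.0124,  -0.0002]), 'tcp_pos': array([ 0.2222, -0.5837,  0.2217]), 'ee_rot': array([[-0.9346, -0.3557, -0.0007],
       [-0.3557,  0.9346,  0.0015],
       [ 0.0001,  0.0017, -1.    ]]), 'wrist_force': array([ 0.1558, -0.0605, -0.1807]), 'moment': array([-0.0079, -0.0197, -0.0168]), 'gripper_width': 1.000148639518221}
```

View pics/scene0.png

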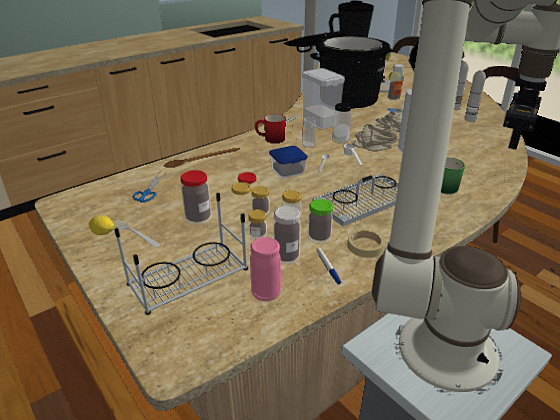

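View pics/side0.png

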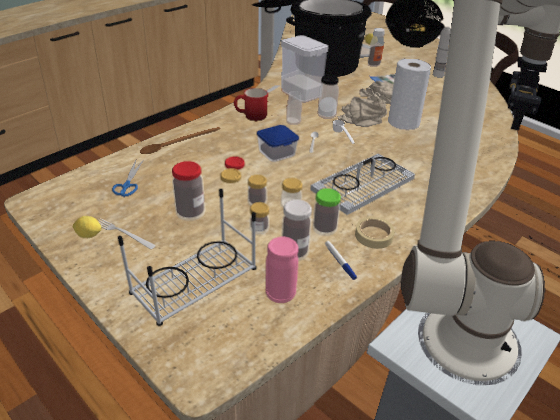

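Scene view: rack with four posts at left (180,265), shelf right (365,200), and jars between them. Gold lids are at (260,193), (258,216) and (291,197), with a flat loose one at (241,188). White is at (287,215), the pink look-alike at (265,245), green at (320,207) and red at (194,178). Next, a top-down ortho map plus a close crop.

Run:
```python
from h import *
sc=np.load('pics/scene0.npz'); sd=np.load('pics/side0.npz')
# ortho, 1.25mm/px : x 0.25..0.95 up, y 0.6..-0.4 left->right
S=800
img=np.zeros((560,800,3),np.uint8); H=np.full((560,800),-1.)
for d in (sc,sd):
    W=d['W'].reshape(-1,3); im=d['im'].reshape(-1,3)
    ok=~np.isnan(W[:,0])&(W[:,2]<0.25); W=W[ok]; im=im[ok]
    u=((0.55-W[:,1])*S).astype(int); v=((0.95-W[:,0])*S).astype(int)
    ok=(u>=0)&(u<800)&(v>=0)&(v<560)
    o=np.where(ok)[0]; o=o[np.argsort(W[o,2])]
    for i in o:
        if W[i,2]>H[v[i],u[i]]: H[v[i],u[i]]=W[i,2]; img[v[i],u[i]]=im[i]
img=cv2.dilate(img,np.ones((2,2)))
for k in range(0,11):
    y=0.5-k*0.1; u=int((0.55-y)*S); cv2.putText(img,f'{y:.1f}',(u,10),0,.35,(255,255,255)); cv2.line(img,(u,0),(u,560),(90,90,90))
for k in range(0,7):
    x=0.9-k*0.1; v=int((0.95-x)*S); cv2.putText(img,f'{x:.1f}',(0,v),0,.35,(255,255,255)); cv2.line(img,(0,v),(800,v),(90,90,90))
cv2.imwrite('pics/ortho.png',img[:,:,::-1])
c=cv2.imread('pics/side0.png')[150:310,150:420]; c2=cv2.imread('pics/scene0.png')[160:310,165:345]
cv2.imwrite('pics/crop1.png',np.vstack([cv2.resize(c[:100],(800,296),interpolation=3),cv2.resize(c2[:90],(600,300),interpolation=3) if 0 else cv2.copyMakeBorder(cv2.resize(c2[:90],(600,300),interpolation=3),0,0,0,200,0)]))
```

```text
(no output)
```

View pics/ortho.png

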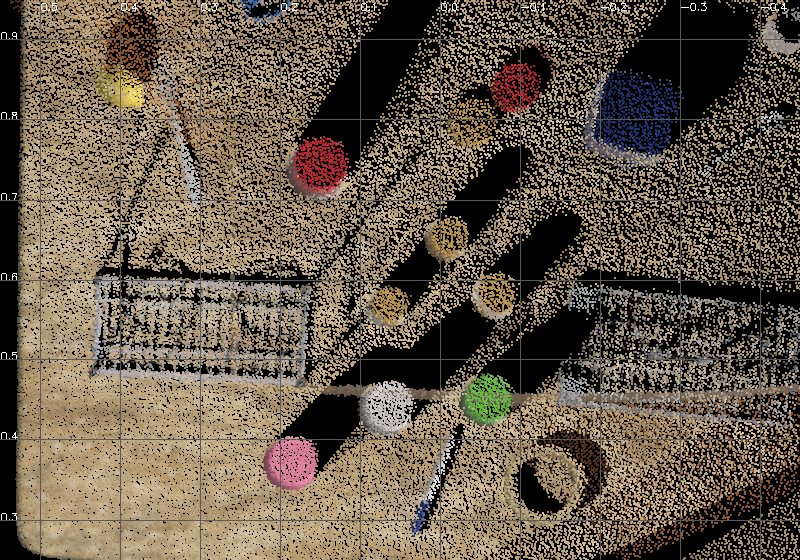

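View pics/crop1.png

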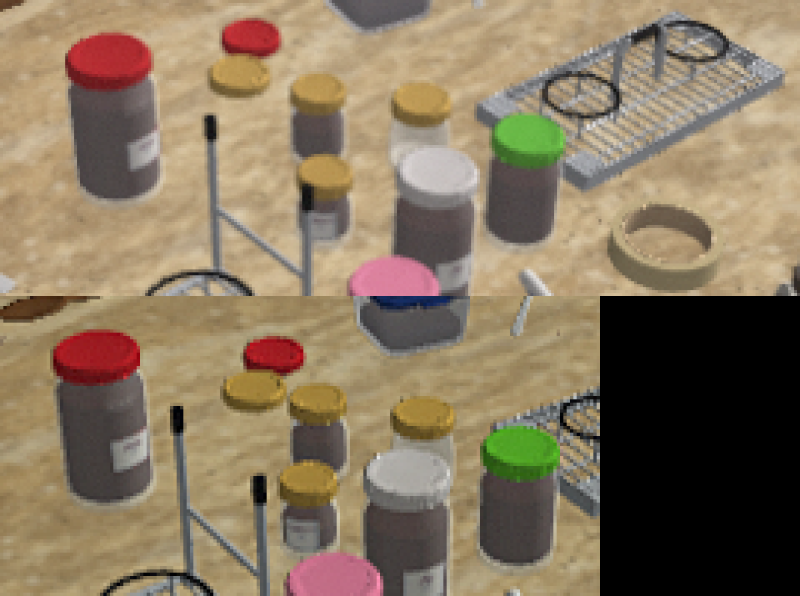

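The ortho map and crop agree. The dark, filled small jars are at ortho (447,238), about (0.65,0.005), and (389,305), about (0.57,0.065). The clear empty one is at ortho (494,297), scene (291,197). White is at ortho (386,407), with the taller-looking pink look-alike at (291,463). Green is at (486,400) and red at (319,166). Next I'll fit them accurately.

```bash
cat >> h.py <<'E'
def lid(W,c0,hmin,R):
    """top-disc centre near c0: points above hmin within R; circle fit on hull"""
    P=W.reshape(-1,3); P=P[~np.isnan(P[:,0])]
    P=P[(np.hypot(P[:,0]-c0[0],P[:,1]-c0[1])<R)&(P[:,2]>hmin)&(P[:,2]<hmin+.1)]
    zt=np.percentile(P[:,2],90); Q=P[abs(P[:,2]-zt)<.004]
    (a,b),rr=cv2.minEnclosingCircle((Q[:,:2]*1000).astype(np.float32))
    return np.r_[Q[:,:2].mean(0),a/1000,b/1000,rr*2,zt*1000,len(Q)]
E
python3 - <<'E'
from h import *
np.set_printoptions(precision=4,suppress=True)
J=dict(green=(.45,-.06,.08),white=(.44,.065,.11),s1=(.648,.004,.05),s2=(.567,.075,.05),empty=(.58,-.068,.05),red=(.745,.15,.11),pink=(.37,.187,.08))
for n in ('scene','side'):
    d=np.load(f'pics/{n}0.npz'); W=d['W']; im=d['im'].astype(int)
    print(n)
    for k,(x,y,h) in J.items(): print(k,lid(W,(x,y),h,.045))
    X,Y,Z=W[...,0],W[...,1],W[...,2]
    with np.errstate(invalid='ignore'):
        # posts
        for (x,y) in ((.60,.435),(.49,.435),(.59,.175),(.475,.175)):
            m=(abs(X-x)<.035)&(abs(Y-y)<.035)&(Z>.10)&(Z<.2)
            print('post',m.sum(),np.median(W[m],0) if m.any() else '', Z[m].max() if m.any() else '')
        blk=im.max(-1)<60
        for nm,y0,y1,za,zb in (('rack',.15,.46,.02,.07),('shelf',-.46,-.14,.025,.06)):
            m=blk&(X>.44)&(X<.64)&(Y>y0)&(Y<y1)&(Z>za)&(Z<zb); P=W[m]; print(nm,m.sum(),np.median(P[:,2]) if len(P) else '')
            mid=(y0+y1)/2
            for s in (P[P[:,1]>mid],P[P[:,1]<mid]):
                if len(s)>20:
                    A=np.c_[2*s[:,:2],np.ones(len(s))]; q=np.linalg.lstsq(A,(s[:,:2]**2).sum(1),rcond=None)[0]
                    print(' ring',q[:2],np.sqrt(q[2]+q[0]**2+q[1]**2)*2,len(s))
        m=(X>.4)&(X<.66)&(Y>-.5)&(Y<-.13)&(Z>.008)&(Z<.03); P=W[m]; print('shelf rect',cv2.minAreaRect((P[:,:2]*1000).astype(np.float32)))
        m=(X>.4)&(X<.66)&(Y>-.5)&(Y<-.13)&(Z>.065)&(Z<.1); P=W[m]; print('handle',len(P),P.mean(0),P.min(0),P.max(0), cv2.minAreaRect((P[:,:2]*1000).astype(np.float32)))
        m=(X>.4)&(X<.66)&(Y>.13)&(Y<.47)&(Z>.004)&(Z<.02); P=W[m]; print('rack rect',cv2.minAreaRect((P[:,:2]*1000).astype(np.float32)))
E
```

```text
scene
green [  0.4502  -0.0565   0.4516  -0.0571  65.3347 107.0592 231.    ]
white [  0.44     0.0682   0.4419   0.0679  64.2167 138.919  298.    ]
s1 [  0.6515  -0.0071   0.6513  -0.0072  53.0452  76.5039 131.    ]
s2 [  0.5655   0.0669   0.5674   0.0673  52.0971  69.0725 141.    ]
empty [  0.5789  -0.0656   0.5804  -0.0666  55.8795  73.8936 147.    ]
red [  0.7421   0.1546   0.7445   0.1548  76.7987 140.7662 273.    ]
pink [  0.3711   0.1882   0.3729   0.1877  65.127  138.552  419.    ]
post 79 [0.5997 0.4294 0.1418] 0.1663032597505486
post 114 [0.4841 0.4356 0.138 ] 0.1650692115678306
post 76 [0.586  0.1715 0.1372] 0.164500089541482
post 85 [0.4703 0.1771 0.138 ] 0.16431038665845366
rack 243 0.03986360955200219
 ring [0.5397 0.3697] 0.08826354264632758 132
 ring [0.5329 0.2347] 0.08797126777330101 111
shelf 107 0.04120726820498721
 ring [ 0.5133 -0.219 ] 0.07116348395250591 60
 ring [ 0.4956 -0.3783] 0.06947467575688797 47
shelf rect ((506.2181091308594, -298.02691650390625), (294.86322021484375, 156.91542053222656), 84.24706268310547)
handle 73 [ 0.5023 -0.2936  0.0766] [ 0.4946 
[... 892 characters left out ...]
ost 102 [0.4735 0.1741 0.1379] 0.1693944879301854
rack 241 0.04341813686103857
 ring [0.5416 0.3666] 0.08778904117114833 135
 ring [0.5341 0.231 ] 0.08809477810151865 106
shelf 94 0.045321144658661605
 ring [ 0.5141 -0.2214] 0.06982685470004207 49
 ring [ 0.4977 -0.3802] 0.06953287301458283 45
shelf rect ((495.58056640625, -299.5032043457031), (305.9159851074219, 186.0982208251953), 81.00231170654297)
handle 89 [ 0.5045 -0.2971  0.0788] [ 0.4964 -0.3365  0.0651] [ 0.5135 -0.2626  0.0886] ((505.8601379394531, -299.7296447753906), (74.30823516845703, 13.151286125183105), 82.82125091552734)
rack rect ((530.1473999023438, 299.984375), (258.9852600097656, 339.94805908203125), 0.18082483112812042)
```

Emit:
play_rows --commands '[[[0.01, 0.03, 0.03, 0, 0, 0.14, 0], [0.03, 0.08, 0.06, 0, 0, 0.28, 0], [0.05, 0.125, 0.07, 0, 0, 0.42, 0], [0.07, 0.17, 0.07, 0, 0, 0.56, 0], [0.09, 0.215, 0.07, 0, 0, 0.7, 0]]]'

```text
time_s: 0.65
tcp_pos: [0.3089, -0.3762, 0.293]
ee_rot: [[-0.481, -0.877, 0.001], [-0.877, 0.481, -0.001], [-0.0, -0.001, -1.0]]
wrist_force: [1.0, 0.5, 0.3]
gripper_width: 0.995
```

Emit:
play_rows --commands '[[[0.018, 0.045, 0.01, 0, 0, 0.1, 0], [0.036, 0.09, 0.02, 0, 0, 0.2, 0], [0.054, 0.135, 0.03, 0, 0, 0.3, 0], [0.072, 0.18, 0.03, 0, 0, 0.4, 0], [0.09, 0.225, 0.03, 0, 0, 0.455, 0]]]'

```text
time_s: 1.15
tcp_pos: [0.3987, -0.1509, 0.3229]
ee_rot: [[-0.049, -0.999, 0.001], [-0.999, 0.049, 0.0], [-0.0, -0.001, -1.0]]
wrist_force: [1.8, -0.1, 0.1]
gripper_width: 0.999
```

Emit:
play_rows --commands '[[[0.02, 0.045, 0, 0, 0, 0, 0], [0.035, 0.085, 0, 0, 0, 0, 0], [0.045, 0.12, 0, 0, 0, 0, 0], [0.05, 0.14, 0, 0, 0, 0, 0], [0.05, 0.14, 0, 0, 0, 0, 0]]]'

```text
time_s: 1.65
tcp_pos: [0.4488, -0.0108, 0.322]
ee_rot: [[-0.048, -0.999, -0.001], [-0.999, 0.048, 0.0], [-0.0, 0.001, -1.0]]
wrist_force: [-0.5, -0.6, 0.1]
gripper_width: 1.004
```

Run:
```python
from h import *
np.set_printoptions(precision=4,suppress=True)
c=cap('wrist','wrist1.png'); W=world(c); np.savez('pics/wrist1.npz',W=W,im=c['image'])
s=r.sense(); print(s['time_s'],s['tcp_pos'],s['ee_rot'],s['joints'],s['wrist_force'])
J=dict(green=(.45,-.06,.08),white=(.44,.065,.11),s1=(.65,-.007,.05),s2=(.567,.067,.05),empty=(.58,-.068,.05))
for k,(x,y,h) in J.items():
    try: print(k,lid(W,(x,y),h,.045))
    except Exception as e: print(k,e)
```

```text
1.7 [ 0.4484 -0.0119  0.3221] [[-0.0495 -0.9988 -0.0011]
 [-0.9988  0.0495 -0.0002]
 [ 0.0003  0.001  -1.    ]] [ 19.3366   0.9113 -12.3666  -0.0091 -76.7834 -22.1735] [ 0.2633 -0.2845 -0.4723]
green [   0.453    -0.0618    0.4531   -0.0613   61.5004  108.9827 2838.    ]
white [   0.4433    0.0618    0.4435    0.0632   64.3136  140.7712 2811.    ]
s1 [   0.6535   -0.0123    0.6538   -0.0123   51.1604   78.9109 1419.    ]
s2 [  0.5665   0.0589   0.5682   0.0628  48.9091  70.764  955.    ]
empty [   0.581    -0.0703    0.5819   -0.0698   54.7856   75.9924 1839.    ]
```

View pics/wrist1.png

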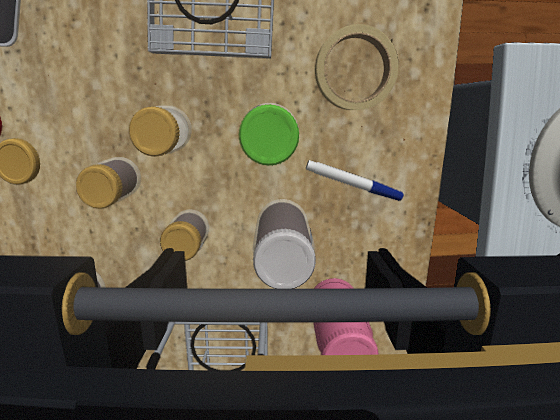

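The wrist view shows the white lid at (285,258), green at (270,133), the clear empty jar at (158,130), the filled small jars at (100,185) and (182,240), and pink at (345,335). It sits between the scene and side camera fits, so I trust the wrist. Next I'll look at the rack from above with the same camera.

Emit:
play_rows --commands '[[[0.01, 0.04, 0.01, 0, 0, 0, 0], [0.02, 0.085, 0.02, 0, 0, 0, 0], [0.03, 0.13, 0.03, 0, 0, 0, 0], [0.04, 0.175, 0.03, 0, 0, 0, 0], [0.05, 0.22, 0.03, 0, 0, 0, 0]]]'

```text
time_s: 2.2
tcp_pos: [0.4988, 0.2076, 0.3531]
ee_rot: [[-0.054, -0.999, 0.001], [-0.999, 0.054, 0.001], [-0.001, -0.001, -1.0]]
wrist_force: [0.3, -1.4, 0.1]
gripper_width: 0.996
```

Emit:
play_rows --commands '[[[0.01, 0.045, 0, 0, 0, 0, 0], [0.02, 0.09, 0, 0, 0, 0, 0], [0.03, 0.14, 0, 0, 0, 0, 0], [0.04, 0.18, 0, 0, 0, 0, 0], [0.04, 0.18, 0, 0, 0, 0, 0]]]'

```text
time_s: 2.7
tcp_pos: [0.5392, 0.3903, 0.3486]
ee_rot: [[-0.05, -0.999, -0.003], [-0.999, 0.05, -0.003], [0.003, 0.003, -1.0]]
wrist_force: [-0.4, -1.0, -0.2]
gripper_width: 1.001
```

```bash
cat >> h.py <<'E'
def ringfit(W,im,c0,z0,R,dz=.008,thr=60):
    X,Y,Z=W[...,0],W[...,1],W[...,2]
    with np.errstate(invalid='ignore'):
        m=(im.max(-1)<thr)&(np.hypot(X-c0[0],Y-c0[1])<R*1.35)&(np.hypot(X-c0[0],Y-c0[1])>R*.6)&(abs(Z-z0)<dz)
    s=W[m]
    for _ in range(4):
        A=np.c_[2*s[:,:2],np.ones(len(s))]; q=np.linalg.lstsq(A,(s[:,:2]**2).sum(1),rcond=None)[0]
        rr=np.sqrt(q[2]+q[0]**2+q[1]**2); e=abs(np.hypot(*(s[:,:2]-q[:2]).T)-rr); s=s[e<.006]
    return q[:2],rr*2,len(s),np.median(s[:,2])
E
python3 - <<'E'
from h import *
np.set_printoptions(precision=4,suppress=True)
c=cap('wrist','wrist2.png'); W=world(c); np.savez('pics/wrist2.npz',W=W,im=c['image'])
s=r.sense(); print(s['time_s'],s['tcp_pos'],s['joints'])
for c0 in ((.5415,.365),(.535,.229)):
    try: print(ringfit(W,c['image'],c0,.042,.044))
    except Exception as e: print(e)
X,Y,Z=W[...,0],W[...,1],W[...,2]
with np.errstate(invalid='ignore'):
  for (x,y) in ((.60,.426),(.487,.432),(.588,.167),(.473,.173)):
    m=(abs(X-x)<.03)&(abs(Y-y)<.03)&(Z>.155)&(Z<.18)
    print('post',m.sum(),W[m].mean(0),W[m].min(0),W[m].max(0)) if m.any() else print('none')
E
```

```text
2.75 [0.539  0.388  0.3497] [ 49.6613  23.4398  20.3608  -0.0251 -87.1634 -52.5984]
(array([0.5416, 0.3675]), np.float64(0.08777836003388884), 703, np.float64(0.04182998725525805))
(array([0.5347, 0.2322]), np.float64(0.08772655861853977), 853, np.float64(0.041850963062685154))
post 99 [0.6023 0.4251 0.1631] [0.598  0.4213 0.1551] [0.6073 0.4299 0.1664]
post 95 [0.4875 0.431  0.1634] [0.4821 0.4273 0.1553] [0.4919 0.4373 0.1665]
none
none
```

View pics/wrist2.png

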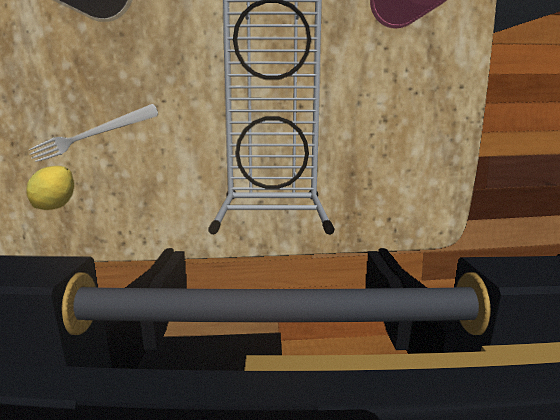

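The rings are at pixels (272,150) and (272,38), giving A (0.5416,0.3675) and B (0.5347,0.2322); the near posts agree with a yaw of about -2.9°. Now the white jar.

Emit:
play_rows --commands '[[[-0.01, -0.035, 0, 0, 0, 0, 0], [-0.022, -0.08, -0.01, 0, 0, 0, 0], [-0.034, -0.125, -0.02, 0, 0, 0, 0], [-0.046, -0.17, -0.04, 0, 0, 0, 0], [-0.058, -0.215, -0.06, 0, 0, 0, 0]]]'

```text
time_s: 3.25
tcp_pos: [0.4797, 0.1695, 0.2934]
ee_rot: [[-0.054, -0.999, 0.002], [-0.999, 0.054, 0.001], [-0.001, -0.002, -1.0]]
wrist_force: [2.2, -0.2, 0.7]
gripper_width: 1.0
```

Emit:
play_rows --commands '[[[-0.012, -0.04, -0.01, 0, 0, 0, 0], [-0.024, -0.08, -0.02, 0, 0, 0, 0], [-0.034, -0.1, -0.04, 0, 0, 0, 0], [-0.037, -0.11, -0.05, 0, 0, 0, 0], [-0.037, -0.11, -0.05, 0, 0, 0, 0]]]'

```text
time_s: 3.75
tcp_pos: [0.4425, 0.0612, 0.2425]
ee_rot: [[-0.055, -0.998, -0.002], [-0.998, 0.055, -0.001], [0.001, 0.002, -1.0]]
wrist_force: [0.2, 0.8, 0.8]
gripper_width: 1.0
```

```bash
cat > st.py <<'E'
from h import *
np.set_printoptions(precision=4,suppress=True)
s=r.sense(); print(s['time_s'],s['tcp_pos'],s['ee_rot'][:,1],s['wrist_force'],s['gripper_width'])
E
python3 st.py; sleep 0; python3 -c "
from h import *
c=cap('side'); 
exec(open('st.py').read())"
```

```text
3.75 [0.4425 0.0612 0.2425] [-0.9985  0.0549  0.0015] [0.2298 0.8081 0.7972] 1.000458340184232
3.8 [0.4439 0.0624 0.2434] [-0.9986  0.0535 -0.0008] [1.1364 0.8809 0.3411] 0.9999337951358376
```

Emit:
play_rows --commands '[[[0, 0.0, -0.04, 0, 0, 0, 0], [0, 0.001, -0.08, 0, 0, 0, 0], [0, 0.001, -0.12, 0, 0, 0, 0], [0, 0.001, -0.145, 0, 0, 0, 0], [0, 0.001, -0.156, 0, 0, 0, 0]]]'

```text
time_s: 4.3
tcp_pos: [0.4439, 0.0651, 0.0851]
ee_rot: [[-0.051, -0.999, -0.003], [-0.999, 0.051, -0.002], [0.002, 0.003, -1.0]]
wrist_force: [0.0, 0.3, -0.2]
gripper_width: 1.004
```

Emit:
play_rows --commands '[[[0, 0, 0, 0, 0, 0, 0], [0, 0, 0, 0, 0, 0, 0.5], [0, 0, 0, 0, 0, 0, 0.5], [0, 0, 0, 0, 0, 0, 0.5], [0, 0, 0, 0, 0, 0, 0.5]]]'

```text
time_s: 4.8
tcp_pos: [0.4443, 0.0647, 0.088]
ee_rot: [[-0.052, -0.999, 0.002], [-0.999, 0.052, 0.001], [-0.001, -0.002, -1.0]]
wrist_force: [-2.1, 1.1, 3.7]
gripper_width: 0.779
```

Emit:
play_rows --commands '[[[0, 0, 0, 0, 0, 0, 0.5], [0, 0, 0, 0, 0, 0, 0.5], [0, 0, 0.005, 0, 0, 0, 0.5], [0, 0, 0.01, 0, 0, 0, 0.5], [0, 0, 0.02, 0, 0, 0, 0.5]]]'

```text
time_s: 5.3
tcp_pos: [0.4424, 0.0637, 0.1062]
ee_rot: [[-0.053, -0.999, -0.004], [-0.999, 0.053, -0.001], [0.002, 0.004, -1.0]]
wrist_force: [0.3, 0.2, -5.1]
gripper_width: 0.781
```

Emit:
play_rows --commands '[[[0, 0, 0.03, 0, 0, 0, 0.5], [0, 0, 0.07, 0, 0, 0, 0.5], [0, 0, 0.11, 0, 0, 0, 0.5], [0.005, 0.015, 0.15, 0, 0, 0, 0.5], [0.015, 0.045, 0.175, 0, 0, 0, 0.5]]]'

```text
time_s: 5.8
tcp_pos: [0.4586, 0.1084, 0.2858]
ee_rot: [[-0.054, -0.999, 0.004], [-0.999, 0.054, 0.001], [-0.002, -0.003, -1.0]]
wrist_force: [1.7, 1.3, -5.9]
gripper_width: 0.782
```

Emit:
play_rows --commands '[[[0.012, 0.038, 0.005, 0, 0, 0, 0.5], [0.025, 0.077, 0.005, 0, 0, 0, 0.5], [0.038, 0.116, 0.005, 0, 0, 0, 0.5], [0.05, 0.155, 0.005, 0, 0, 0, 0.5], [0.06, 0.19, 0.005, 0, 0, 0, 0.5]]]'

```text
time_s: 6.3
tcp_pos: [0.5186, 0.3009, 0.2862]
ee_rot: [[-0.052, -0.999, -0.002], [-0.999, 0.052, -0.001], [0.001, 0.002, -1.0]]
wrist_force: [0.9, -1.1, -6.4]
gripper_width: 0.784
```

Emit:
play_rows --commands '[[[0.01, 0.03, 0, 0, 0, 0, 0.5], [0.017, 0.05, 0, 0, 0, 0, 0.5], [0.022, 0.065, 0, 0, 0, 0, 0.5], [0.024, 0.069, 0, 0, 0, 0, 0.5], [0.024, 0.069, 0, 0, 0, 0, 0.5]]]'

```text
time_s: 6.8
tcp_pos: [0.5424, 0.3683, 0.2858]
ee_rot: [[-0.052, -0.999, -0.002], [-0.999, 0.052, -0.002], [0.002, 0.002, -1.0]]
wrist_force: [-0.4, 1.2, -5.6]
gripper_width: 0.781
```

```bash
cat > chk.py <<'E'
import sys
from h import *
np.set_printoptions(precision=4,suppress=True)
P=[];F=[]
for n in ['scene','side']:
    c=cap(n,sys.argv[1]+n+'.png'); np.savez('pics/'+sys.argv[1]+n+'.npz',W=world(c),im=c['image'])
    s=r.sense();P.append(s['tcp_pos']);F.append(s['wrist_force'])
print(s['time_s'],np.mean(P,0),s['ee_rot'][:,1],np.mean(F,0),s['gripper_width'])
E
python3 chk.py w1
python3 - <<'E'
import cv2,numpy as np
a=cv2.imread('pics/w1scene.png')[130:350,80:330]; b=cv2.imread('pics/w1side.png')[120:340,80:330]
cv2.imwrite('pics/w1.png',cv2.resize(np.hstack([a,b]),(800,352),interpolation=3))
E
```

```text
6.9 [0.5424 0.3675 0.2865] [-0.9986  0.0525  0.0012] [-0.0666  0.1583 -6.107 ] 0.7797303632894214
```

View pics/w1.png

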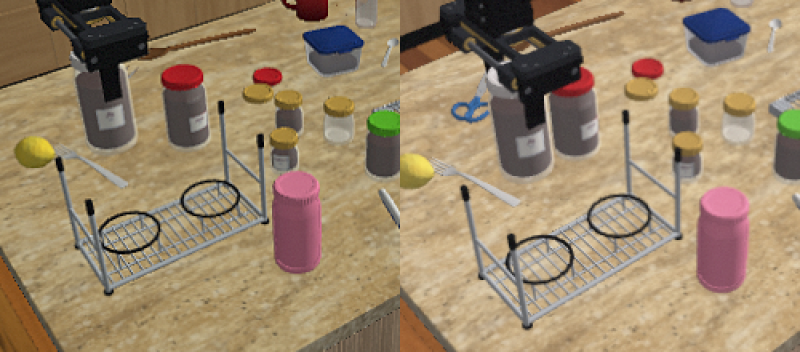

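White is held upright over ring A (left: jar at (105,105), ring at (128,230)). Lowering.

Emit:
play_rows --commands '[[[0, 0, -0.03, 0, 0, 0, 0.5], [0, 0, -0.065, 0, 0, 0, 0.5], [0, 0, -0.1, 0, 0, 0, 0.5], [0, 0, -0.13, 0, 0, 0, 0.5], [0, 0, -0.145, 0, 0, 0, 0.5]]]'

```text
time_s: 7.4
tcp_pos: [0.5411, 0.3659, 0.139]
ee_rot: [[-0.053, -0.999, -0.005], [-0.999, 0.053, -0.004], [0.004, 0.005, -1.0]]
wrist_force: [-1.0, -0.0, -6.9]
gripper_width: 0.785
```

Emit:
play_rows --commands '[[[-0.0005, 0, -0.008, 0, 0, 0, 0.5], [-0.0005, 0, -0.016, 0, 0, 0, 0.5], [-0.0005, 0, -0.024, 0, 0, 0, 0.5], [-0.0005, 0, -0.031, 0, 0, 0, 0.5], [-0.0005, 0, -0.036, 0, 0, 0, 0.5]]]'

```text
time_s: 7.9
tcp_pos: [0.5424, 0.3684, 0.1059]
ee_rot: [[-0.052, -0.999, 0.0], [-0.999, 0.052, 0.0], [-0.0, -0.0, -1.0]]
wrist_force: [-0.6, 1.0, -6.3]
gripper_width: 0.783
```

```bash
python3 st.py
```

```text
7.9 [0.5424 0.3684 0.1059] [-0.9986  0.0521 -0.0002] [-0.557   0.9651 -6.2699] 0.7829183350339423
```

Creep down 1.5 mm per row to contact.

Emit:
play_rows --commands '[[[0, 0, -0.0015, 0, 0, 0, 0.5], [0, 0, -0.003, 0, 0, 0, 0.5], [0, 0, -0.004, 0, 0, 0, 0.5], [0, 0, -0.005, 0, 0, 0, 0.5], [0, 0, -0.005, 0, 0, 0, 0.5]]]'

```text
time_s: 8.4
tcp_pos: [0.5423, 0.3684, 0.1011]
ee_rot: [[-0.052, -0.999, 0.0], [-0.999, 0.052, 0.0], [-0.0, -0.0, -1.0]]
wrist_force: [-0.1, -0.3, -7.1]
gripper_width: 0.78
```

Emit:
play_rows --commands '[[[0, 0, -0.001, 0, 0, 0, 0.5], [0, 0, -0.002, 0, 0, 0, 0.5], [0, 0, -0.002, 0, 0, 0, 0.5]]]'

```text
time_s: 8.7
tcp_pos: [0.5425, 0.3686, 0.1001]
ee_rot: [[-0.052, -0.999, 0.001], [-0.999, 0.052, 0.001], [-0.001, -0.001, -1.0]]
wrist_force: [-2.6, 0.5, -0.6]
gripper_width: 0.778
```

Emit:
play_rows --commands '[[[0, 0, 0, 0, 0, 0, 0.15], [0, 0, 0, 0, 0, 0, 0.1], [0, 0, 0, 0, 0, 0, 0.0], [0, 0, 0, 0, 0, 0, 0.0], [0, 0, 0.005, 0, 0, 0, 0]]]'

```text
time_s: 9.2
tcp_pos: [0.5421, 0.3681, 0.1036]
ee_rot: [[-0.052, -0.999, -0.001], [-0.999, 0.052, -0.001], [0.001, 0.001, -1.0]]
wrist_force: [0.3, 0.4, -0.7]
gripper_width: 0.986
```

Emit:
play_rows --commands '[[[0, 0, 0.03, 0, 0, 0, 0], [0, 0, 0.07, 0, 0, 0, 0], [0, 0, 0.11, 0, 0, 0, 0], [-0.005, -0.02, 0.14, 0, 0, 0, 0], [-0.015, -0.06, 0.15, 0, 0, 0, 0]]]'

```text
time_s: 9.7
tcp_pos: [0.5292, 0.3105, 0.2582]
ee_rot: [[-0.049, -0.999, 0.007], [-0.999, 0.049, 0.005], [-0.005, -0.007, -1.0]]
wrist_force: [0.7, -1.4, -0.9]
gripper_width: 0.997
```

```bash
python3 chk.py w2
python3 - <<'E'
from h import *
np.set_printoptions(precision=4,suppress=True)
for n in ('scene','side'):
    print(lid(np.load(f'pics/w2{n}.npz')['W'],(.5416,.3675),.13,.045))
E
```

```text
9.8 [0.527  0.3048 0.2587] [-0.9985  0.0541 -0.0038] [-1.4654 -1.6894  0.1956] 0.996533769433791
[  0.5387   0.3698   0.5394   0.3683  67.215  152.3308 404.    ]
[  0.5403   0.3665   0.54     0.3655  65.3983 155.2115 492.    ]
```

Emit:
play_rows --commands '[[[-0.008, -0.04, 0, 0, 0, 0, 0], [-0.017, -0.085, 0, 0, 0, 0, 0], [-0.026, -0.13, 0, 0, 0, 0, 0], [-0.036, -0.178, -0.01, 0, 0, 0, 0], [-0.045, -0.225, -0.02, 0, 0, 0, 0]]]'

```text
time_s: 10.3
tcp_pos: [0.4819, 0.082, 0.2342]
ee_rot: [[-0.051, -0.999, 0.001], [-0.999, 0.051, 0.001], [-0.001, -0.001, -1.0]]
wrist_force: [0.8, 0.2, -0.6]
gripper_width: 1.0
```

Emit:
play_rows --commands '[[[-0.01, -0.048, -0.01, 0, 0, 0, 0], [-0.018, -0.09, -0.03, 0, 0, 0, 0], [-0.026, -0.125, -0.05, 0, 0, 0, 0], [-0.029, -0.14, -0.07, 0, 0, 0, 0], [-0.029, -0.14, -0.08, 0, 0, 0, 0]]]'

```text
time_s: 10.8
tcp_pos: [0.4519, -0.0583, 0.1525]
ee_rot: [[-0.056, -0.998, -0.003], [-0.998, 0.056, -0.0], [0.001, 0.003, -1.0]]
wrist_force: [-0.8, -0.3, 0.4]
gripper_width: 1.0
```

```bash
cat > lw.py <<'E'
import sys
from h import *
np.set_printoptions(precision=4,suppress=True)
P=[];L=[]
x,y,h=map(float,sys.argv[1:4])
c=cap('wrist','tmp.png'); s=r.sense()
print(s['time_s'],s['tcp_pos'],s['ee_rot'][:,1]); print(lid(world(c),(x,y),h,.045))
E
python3 lw.py .453 -.061 .08
```

```text
10.85 [ 0.4519 -0.0574  0.1517] [-0.9985  0.0544  0.0042]
[   0.453    -0.0628    0.453    -0.0613   61.1974  109.4202 7505.    ]
```

Emit:
play_rows --commands '[[[0.001, -0.004, -0.01, 0, 0, 0, 0], [0.001, -0.004, -0.04, 0, 0, 0, 0], [0.001, -0.004, -0.07, 0, 0, 0, 0], [0.001, -0.004, -0.089, 0, 0, 0, 0], [0.001, -0.004, -0.089, 0, 0, 0, 0]]]'

```text
time_s: 11.35
tcp_pos: [0.4534, -0.06, 0.063]
ee_rot: [[-0.051, -0.999, -0.005], [-0.999, 0.051, -0.001], [0.001, 0.005, -1.0]]
wrist_force: [-0.5, -0.4, -1.0]
gripper_width: 1.002
```

Emit:
play_rows --commands '[[[0, 0, 0, 0, 0, 0, 0.5], [0, 0, 0, 0, 0, 0, 0.5], [0, 0, 0, 0, 0, 0, 0.5], [0, 0, 0, 0, 0, 0, 0.5], [0, 0, 0, 0, 0, 0, 0.5]]]'

```text
time_s: 11.85
tcp_pos: [0.4539, -0.0606, 0.0659]
ee_rot: [[-0.052, -0.999, -0.0], [-0.999, 0.052, 0.0], [-0.0, 0.0, -1.0]]
wrist_force: [-3.8, 1.2, 5.6]
gripper_width: 0.735
```

Emit:
play_rows --commands '[[[0, 0, 0, 0, 0, 0, 0.5], [0, 0, 0.01, 0, 0, 0, 0.5], [0, 0, 0.03, 0, 0, 0, 0.5], [0, 0, 0.06, 0, 0, 0, 0.5], [0, 0, 0.1, 0, 0, 0, 0.5]]]'

```text
time_s: 12.35
tcp_pos: [0.4523, -0.0608, 0.1644]
ee_rot: [[-0.053, -0.999, -0.005], [-0.999, 0.053, -0.0], [0.0, 0.005, -1.0]]
wrist_force: [2.7, -0.3, -6.0]
gripper_width: 0.739
```

Emit:
play_rows --commands '[[[0.003, 0.01, 0.04, 0, 0, 0, 0.5], [0.01, 0.035, 0.075, 0, 0, 0, 0.5], [0.02, 0.07, 0.095, 0, 0, 0, 0.5], [0.031, 0.11, 0.095, 0, 0, 0, 0.5], [0.042, 0.15, 0.095, 0, 0, 0, 0.5]]]'

```text
time_s: 12.85
tcp_pos: [0.4959, 0.0907, 0.2607]
ee_rot: [[-0.053, -0.999, 0.001], [-0.999, 0.053, 0.002], [-0.002, -0.001, -1.0]]
wrist_force: [0.8, -0.7, -5.9]
gripper_width: 0.734
```

Emit:
play_rows --commands '[[[0.011, 0.04, 0, 0, 0, 0, 0.5], [0.022, 0.08, 0, 0, 0, 0, 0.5], [0.033, 0.115, 0, 0, 0, 0, 0.5], [0.039, 0.137, 0, 0, 0, 0, 0.5], [0.04, 0.142, 0, 0, 0, 0, 0.5]]]'

```text
time_s: 13.35
tcp_pos: [0.5362, 0.2337, 0.2585]
ee_rot: [[-0.05, -0.999, -0.002], [-0.999, 0.05, -0.0], [0.0, 0.002, -1.0]]
wrist_force: [0.2, -1.4, -5.2]
gripper_width: 0.735
```

```bash
python3 chk.py g1
```

```text
13.45 [0.5358 0.2323 0.2587] [-0.9987  0.0513  0.0024] [-0.0773 -0.2974 -5.3736] 0.7352929092526559
```

Emit:
play_rows --commands '[[[-0.001, 0, -0.03, 0, 0, 0, 0.5], [-0.001, 0, -0.065, 0, 0, 0, 0.5], [-0.001, 0, -0.1, 0, 0, 0, 0.5], [-0.001, 0, -0.13, 0, 0, 0, 0.5], [-0.001, 0, -0.145, 0, 0, 0, 0.5]]]'

```text
time_s: 13.95
tcp_pos: [0.533, 0.2286, 0.112]
ee_rot: [[-0.054, -0.999, -0.006], [-0.999, 0.054, -0.003], [0.004, 0.005, -1.0]]
wrist_force: [-0.3, -0.6, -5.2]
gripper_width: 0.734
```

Emit:
play_rows --commands '[[[0, 0, -0.008, 0, 0, 0, 0.5], [0, 0, -0.016, 0, 0, 0, 0.5], [0, 0, -0.023, 0, 0, 0, 0.5], [0, 0, -0.028, 0, 0, 0, 0.5], [0, 0, -0.031, 0, 0, 0, 0.5]]]'

```text
time_s: 14.45
tcp_pos: [0.5354, 0.2314, 0.0841]
ee_rot: [[-0.052, -0.999, 0.0], [-0.999, 0.052, 0.0], [-0.0, -0.0, -1.0]]
wrist_force: [-0.7, -0.1, -5.3]
gripper_width: 0.735
```

Emit:
play_rows --commands '[[[0, 0, -0.001, 0, 0, 0, 0.5], [0, 0, -0.002, 0, 0, 0, 0.5], [0, 0, -0.003, 0, 0, 0, 0.5], [0, 0, -0.0035, 0, 0, 0, 0.5], [0, 0, -0.0035, 0, 0, 0, 0.5]]]'

```text
time_s: 14.95
tcp_pos: [0.5354, 0.2314, 0.0806]
ee_rot: [[-0.052, -0.999, 0.0], [-0.999, 0.052, 0.0], [-0.0, -0.0, -1.0]]
wrist_force: [1.0, -0.2, -4.8]
gripper_width: 0.736
```

Emit:
play_rows --commands '[[[0, 0, -0.001, 0, 0, 0, 0.5], [0, 0, -0.002, 0, 0, 0, 0.5], [0, 0, -0.0025, 0, 0, 0, 0.5], [0, 0, -0.0025, 0, 0, 0, 0.5]]]'

```text
time_s: 15.35
tcp_pos: [0.5353, 0.2314, 0.078]
ee_rot: [[-0.052, -0.999, -0.0], [-0.999, 0.052, -0.0], [0.0, 0.0, -1.0]]
wrist_force: [0.5, 0.3, -4.4]
gripper_width: 0.733
```

Emit:
play_rows --commands '[[[0, 0, -0.001, 0, 0, 0, 0.5], [0, 0, -0.001, 0, 0, 0, 0.5]]]'

```text
time_s: 15.55
tcp_pos: [0.5353, 0.2314, 0.0779]
ee_rot: [[-0.052, -0.999, 0.0], [-0.999, 0.052, 0.0], [-0.0, -0.0, -1.0]]
wrist_force: [-2.8, -0.1, 2.6]
gripper_width: 0.734
```

Emit:
play_rows --commands '[[[0, 0, 0, 0, 0, 0, 0.2], [0, 0, 0, 0, 0, 0, 0.1], [0, 0, 0, 0, 0, 0, 0.0], [0, 0, 0, 0, 0, 0, 0.0], [0, 0, 0.005, 0, 0, 0, 0]]]'

```text
time_s: 16.05
tcp_pos: [0.5351, 0.2312, 0.0816]
ee_rot: [[-0.052, -0.999, -0.001], [-0.999, 0.052, -0.001], [0.001, 0.001, -1.0]]
wrist_force: [0.2, -1.4, -0.3]
gripper_width: 0.984
```

Emit:
play_rows --commands '[[[0, 0, 0.03, 0, 0, 0, 0], [0, 0, 0.07, 0, 0, 0, 0], [0, 0, 0.11, 0, 0, 0, 0], [0, -0.01, 0.155, 0, 0, 0, 0], [0, -0.04, 0.19, 0, 0, 0, 0]]]'

```text
time_s: 16.55
tcp_pos: [0.5361, 0.1926, 0.2753]
ee_rot: [[-0.049, -0.999, 0.004], [-0.999, 0.049, 0.002], [-0.002, -0.004, -1.0]]
wrist_force: [1.2, -0.3, 0.6]
gripper_width: 1.003
```

Emit:
play_rows --commands '[[[-0.003, -0.045, 0.02, 0, 0, 0, 0], [-0.006, -0.09, 0.04, 0, 0, 0, 0], [-0.009, -0.138, 0.05, 0, 0, 0, 0], [-0.012, -0.186, 0.05, 0, 0, 0, 0], [-0.015, -0.234, 0.05, 0, 0, 0, 0]]]'

```text
time_s: 17.05
tcp_pos: [0.52, -0.0444, 0.3233]
ee_rot: [[-0.051, -0.999, 0.003], [-0.999, 0.051, 0.0], [-0.001, -0.002, -1.0]]
wrist_force: [0.2, -0.3, -0.6]
gripper_width: 0.998
```

Emit:
play_rows --commands '[[[-0.003, -0.045, 0, 0, 0, 0, 0], [-0.006, -0.09, 0, 0, 0, 0, 0], [-0.01, -0.138, 0, 0, 0, -0.06, 0], [-0.013, -0.18, 0, 0, 0, -0.06, 0], [-0.013, -0.2, 0, 0, 0, -0.06, 0]]]'

```text
time_s: 17.55
tcp_pos: [0.5065, -0.2457, 0.3223]
ee_rot: [[-0.115, -0.993, 0.0], [-0.993, 0.115, -0.001], [0.001, -0.0, -1.0]]
wrist_force: [0.5, -0.0, 0.7]
gripper_width: 1.0
```

```bash
python3 chk.py g2
python3 - <<'E'
from h import *
np.set_printoptions(precision=4,suppress=True)
for n in ('scene','side'):
    W=np.load(f'pics/g2{n}.npz')['W']
    print(lid(W,(.5416,.3675),.13,.045),lid(W,(.535,.231),.09,.045))
c=cap('wrist','wsh.png'); W=world(c); s=r.sense(); print(s['tcp_pos'])
for c0 in ((.5155,-.2235),(.498,-.383)): print(ringfit(W,c['image'],c0,.044,.035))
X,Y,Z=W[...,0],W[...,1],W[...,2]
with np.errstate(invalid='ignore'):
    m=(X>.4)&(X<.62)&(Y>-.5)&(Y<-.13)&(Z>.075)&(Z<.1); P=W[m]; print('handle',len(P),P.mean(0),cv2.minAreaRect((P[:,:2]*1000).astype(np.float32)))
    b=m&(c['image'].max(-1)<60); P=W[b]; print('sleeve',len(P),P.mean(0) if len(P) else '',P.max(0),cv2.minAreaRect((P[:,:2]*1000).astype(np.float32)))
E
```

```text
17.65 [ 0.5068 -0.246   0.3219] [-0.9933  0.1158  0.0002] [ 0.2085 -0.4784  0.9792] 1.0025446953577921
[  0.5386   0.3695   0.5404   0.3683  66.9561 152.4074 397.    ] [  0.5316   0.2344   0.5322   0.2337  62.431  118.6807 304.    ]
[  0.5403   0.3663   0.5423   0.3659  66.0592 155.2074 498.    ] [  0.5337   0.2304   0.5349   0.2294  63.7721 123.8215 358.    ]
[ 0.507  -0.2437  0.3219]
(array([ 0.5144, -0.2217]), np.float64(0.07021802598713715), 615, np.float64(0.04370713818566796))
(array([ 0.4983, -0.3802]), np.float64(0.07012340595996266), 781, np.float64(0.04374169037614972))
handle 569 [ 0.5063 -0.302   0.0821] ((506.3927001953125, -301.4232177734375), (63.23702621459961, 11.39499282836914), 85.21650695800781)
sleeve 386 [ 0.5064 -0.3009  0.0833] [ 0.5136 -0.2807  0.0865] ((506.09234619140625, -300.7548522949219), (39.28590393066406, 10.875154495239258), 83.29659271240234)
```

View pics/wsh.png

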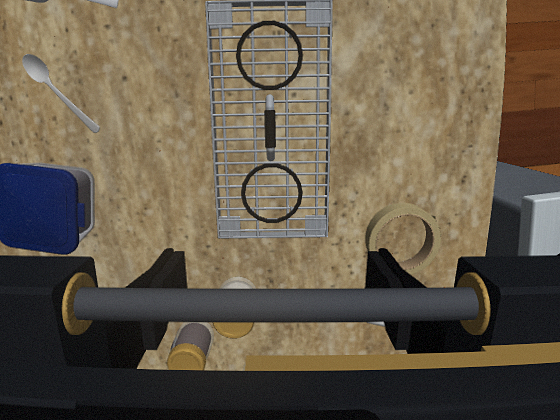

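Both jars are standing in their rings (lid tops about 152 and 119 mm). The wrist view shows the shelf handle sleeve at (270,127) and rings at (270,55) and (271,193), so the shelf centre is (0.5064,-0.301) at -5.8°. Going down to the handle.

Emit:
play_rows --commands '[[[0, -0.02, -0.02, 0, 0, 0.012, 0], [0, -0.045, -0.05, 0, 0, 0.012, 0], [0, -0.056, -0.09, 0, 0, 0.012, 0], [0, -0.056, -0.13, 0, 0, 0.012, 0], [0, -0.056, -0.15, 0, 0, 0.012, 0]]]'

```text
time_s: 18.2
tcp_pos: [0.5057, -0.2969, 0.1684]
ee_rot: [[-0.1, -0.995, -0.005], [-0.995, 0.1, 0.003], [-0.002, 0.005, -1.0]]
wrist_force: [-0.7, 0.6, 0.2]
gripper_width: 0.999
```

```bash
python3 chk.py s1
```

```text
18.3 [ 0.5051 -0.2965  0.1674] [-0.9951  0.099   0.0071] [-0.317   0.3504 -1.0591] 0.9993522686575851
```

Emit:
play_rows --commands '[[[0.001, -0.0045, -0.03, 0, 0, 0, 0], [0.001, -0.0045, -0.06, 0, 0, 0, 0], [0.001, -0.0045, -0.09, 0, 0, 0, 0], [0.001, -0.0045, -0.107, 0, 0, 0, 0], [0.001, -0.0045, -0.107, 0, 0, 0, 0.3]]]'

```text
time_s: 18.8
tcp_pos: [0.5082, -0.3021, 0.0643]
ee_rot: [[-0.099, -0.995, -0.002], [-0.995, 0.099, 0.001], [-0.001, 0.002, -1.0]]
wrist_force: [-0.7, 0.5, 0.3]
gripper_width: 0.962
```

Emit:
play_rows --commands '[[[0, 0, 0, 0, 0, 0, 0.6], [0, 0, 0, 0, 0, 0, 0.8], [0, 0, 0, 0, 0, 0, 0.9], [0, 0, 0, 0, 0, 0, 1.0], [0, 0, 0, 0, 0, 0, 1.0]]]'

```text
time_s: 19.3
tcp_pos: [0.5086, -0.3032, 0.0657]
ee_rot: [[-0.1, -0.995, 0.001], [-0.995, 0.1, -0.0], [0.0, -0.001, -1.0]]
wrist_force: [-0.0, -0.7, -0.5]
gripper_width: 0.542
```

Emit:
play_rows --commands '[[[0, 0, 0, 0, 0, 0, 1.0], [0, 0, 0, 0, 0, 0, 1.0], [0, 0, 0, 0, 0, 0, 1.0], [0, 0, 0, 0, 0, 0, 1.0], [0, 0, 0, 0, 0, 0, 1.0]]]'

```text
time_s: 19.8
tcp_pos: [0.5071, -0.303, 0.0648]
ee_rot: [[-0.1, -0.995, -0.003], [-0.995, 0.1, 0.001], [-0.0, 0.003, -1.0]]
wrist_force: [-3.4, -0.1, 2.7]
gripper_width: 0.124
```

Emit:
play_rows --commands '[[[0, 0, 0.003, 0, 0, 0, 1.0], [0, 0, 0.008, 0, 0, 0, 1.0], [0, 0, 0.015, 0, 0, 0, 1.0], [0, 0, 0.025, 0, 0, 0, 1.0], [0, 0, 0.04, 0, 0, 0, 1.0]]]'

```text
time_s: 20.3
tcp_pos: [0.5079, -0.3029, 0.1052]
ee_rot: [[-0.1, -0.995, -0.001], [-0.995, 0.1, 0.001], [-0.001, 0.001, -1.0]]
wrist_force: [-0.3, -0.5, -5.0]
gripper_width: 0.119
```

Emit:
play_rows --commands '[[[0, 0, 0.025, 0, 0, 0, 1.0], [0, 0, 0.055, 0, 0, 0, 1.0], [0, 0, 0.09, 0, 0, 0, 1.0], [0, 0, 0.125, 0, 0, 0, 1.0], [0, 0, 0.15, 0, 0, 0, 1.0]]]'

```text
time_s: 20.8
tcp_pos: [0.5088, -0.3034, 0.2587]
ee_rot: [[-0.1, -0.995, 0.004], [-0.995, 0.1, -0.002], [0.001, -0.004, -1.0]]
wrist_force: [0.8, -0.4, -5.0]
gripper_width: 0.125
```

Emit:
play_rows --commands '[[[0, 0, 0.01, 0, 0, 0, 1.0], [0, 0.01, 0.025, 0, 0, 0, 1.0], [0, 0.03, 0.035, 0, 0, 0, 1.0], [0.003, 0.06, 0.035, 0, 0, 0, 1.0], [0.006, 0.095, 0.035, 0, 0, 0.01, 1.0]]]'

```text
time_s: 21.3
tcp_pos: [0.5137, -0.2074, 0.2893]
ee_rot: [[-0.092, -0.996, -0.001], [-0.996, 0.092, 0.001], [-0.001, 0.001, -1.0]]
wrist_force: [0.4, 0.4, -4.7]
gripper_width: 0.121
```

```bash
python3 chk.py s2
python3 - <<'E'
from h import *
np.set_printoptions(precision=4,suppress=True)
s=r.sense();print(s['moment'])
a=cv2.imread('pics/s2scene.png')[60:330,60:460]; b=cv2.imread('pics/s2side.png')[40:310,60:460]
cv2.imwrite('pics/s2.png',np.hstack([a,b]))
E
```

```text
21.4 [ 0.5139 -0.2037  0.2891] [-0.9963  0.0863  0.0015] [-1.1893  2.3476 -5.6636] 0.12281152131763444
[ 0.0874 -0.0002  0.0045]
```

View pics/s2.png

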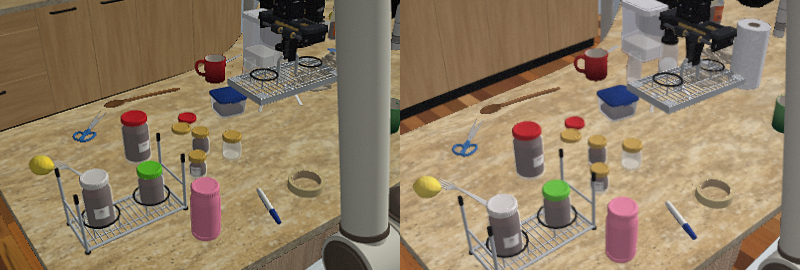

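The shelf hangs level from the handle in both views, and white (95,200) and green (148,185) stand in their rings. Carrying it over.

Emit:
play_rows --commands '[[[0.002, 0.035, 0, 0, 0, 0.007, 1.0], [0.004, 0.075, 0, 0, 0, 0.014, 1.0], [0.006, 0.115, 0, 0, 0, 0.021, 1.0], [0.008, 0.155, 0, 0, 0, 0.028, 1.0], [0.01, 0.195, 0, 0, 0, 0.035, 1.0]]]'

```text
time_s: 21.9
tcp_pos: [0.5236, -0.0118, 0.2893]
ee_rot: [[-0.055, -0.998, -0.001], [-0.998, 0.055, 0.0], [-0.0, 0.001, -1.0]]
wrist_force: [0.8, -0.4, -4.8]
gripper_width: 0.119
```

Emit:
play_rows --commands '[[[0.002, 0.04, 0, 0, 0, 0, 1.0], [0.004, 0.08, 0, 0, 0, 0, 1.0], [0.006, 0.12, 0, 0, 0, 0, 1.0], [0.008, 0.16, 0, 0, 0, 0, 1.0], [0.01, 0.195, 0, 0, 0, 0, 1.0]]]'

```text
time_s: 22.4
tcp_pos: [0.5337, 0.1836, 0.2891]
ee_rot: [[-0.055, -0.999, -0.002], [-0.999, 0.055, -0.0], [0.0, 0.002, -1.0]]
wrist_force: [0.7, 0.3, -3.6]
gripper_width: 0.123
```

Emit:
play_rows --commands '[[[0.002, 0.03, 0, 0, 0, 0, 1.0], [0.003, 0.055, 0, 0, 0, 0, 1.0], [0.004, 0.075, 0, 0, 0, 0, 1.0], [0.004, 0.087, 0, 0, 0, 0, 1.0], [0.004, 0.09, 0, 0, 0, 0, 1.0]]]'

```text
time_s: 22.9
tcp_pos: [0.5382, 0.2726, 0.2893]
ee_rot: [[-0.054, -0.999, -0.001], [-0.999, 0.054, -0.001], [0.001, 0.001, -1.0]]
wrist_force: [-0.1, 0.0, -3.1]
gripper_width: 0.122
```

Emit:
play_rows --commands '[[[0, 0.01, 0, 0, 0, 0, 1.0], [0, 0.015, 0, 0, 0, 0, 1.0], [0, 0.015, 0, 0, 0, 0, 1.0]]]'

```text
time_s: 23.2
tcp_pos: [0.5384, 0.287, 0.29]
ee_rot: [[-0.055, -0.998, -0.0], [-0.998, 0.055, 0.0], [-0.0, 0.0, -1.0]]
wrist_force: [-0.2, -0.2, -3.7]
gripper_width: 0.124
```

```bash
cat > shf.py <<'E'
import sys
from h import *
np.set_printoptions(precision=4,suppress=True)
z0=float(sys.argv[2]); cx,cy=.538,.300
for n in ('scene','side'):
    d=np.load(f'pics/{sys.argv[1]}{n}.npz'); W=d['W']; im=d['im']; R=[]
    X,Y,Z=W[...,0],W[...,1],W[...,2]
    with np.errstate(invalid='ignore'):
        for s in (1,-1):
            try: q=ringfit(W,im,(cx+.004*s,cy+.08*s),z0+.044,.035,dz=.012); R.append(q); print(n,'ring',*q)
            except Exception as e: print(n,e)
    if len(R)==2: a,b=R[0][0],R[1][0]; print('   mid',(a+b)/2,'yaw',-np.degrees(np.arctan2(*(a-b))),'dz',R[0][3]-R[1][3])
E
python3 chk.py s3; python3 shf.py s3 .224
```

```text
23.3 [0.5383 0.2865 0.2901] [-0.9985  0.0554  0.0001] [ 0.1284 -0.4354 -4.7546] 0.12451831428639147
scene ring [0.5411 0.3687] 0.07055390405539848 137 0.26100163588593317
scene ring [0.5321 0.2096] 0.07062013140759883 117 0.27128269483755596
   mid [0.5366 0.2891] yaw -3.2151442465827844 dz -0.01028105895162279
side ring [0.5421 0.3654] 0.07062549645572642 98 0.2644656128332012
side ring [0.5332 0.2066] 0.06890580222124093 61 0.2739014084016984
   mid [0.5376 0.286 ] yaw -3.179759208175605 dz -0.009435795568497218
```

The shelf pitched about 3.6° in the grip, with the +y end low. I'll level it by tilting the tool and shift it +13 mm in y.

Emit:
play_rows --commands '[[[0, 0.003, 0, 0.012, 0, 0, 1.0], [0, 0.006, 0, 0.025, 0, 0, 1.0], [0, 0.01, 0, 0.04, 0, 0, 1.0], [0, 0.013, 0, 0.055, 0, 0, 1.0], [0, 0.013, 0, 0.062, 0, 0.002, 1.0]]]'

```text
time_s: 23.8
tcp_pos: [0.5384, 0.3, 0.2901]
ee_rot: [[-0.053, -0.999, 0.0], [-0.997, 0.053, 0.063], [-0.063, 0.003, -0.998]]
wrist_force: [0.3, -0.5, -4.6]
gripper_width: 0.122
```

Emit:
play_rows --commands '[[[0, 0, 0, 0, 0, 0, 1.0], [0, 0, 0, 0, 0, 0, 1.0]]]'

```text
time_s: 24.0
tcp_pos: [0.5383, 0.2997, 0.29]
ee_rot: [[-0.053, -0.999, -0.0], [-0.997, 0.053, 0.062], [-0.062, 0.003, -0.998]]
wrist_force: [0.4, 0.1, -4.1]
gripper_width: 0.121
```

```bash
python3 chk.py s4; python3 shf.py s4 .224
python3 - <<'E'
from h import *
a=cv2.imread('pics/s4scene.png')[110:330,70:330]; b=cv2.imread('pics/s4side.png')[100:320,70:330]
cv2.imwrite('pics/s4.png',cv2.resize(np.hstack([a,b]),(800,338),interpolation=3))
E
```

```text
24.1 [0.5383 0.2998 0.29  ] [-0.9986  0.0529  0.0035] [ 0.157   0.6904 -3.8448] 0.12055745557449205
scene ring [0.5408 0.3829] 0.07042337691330991 145 0.2662243733332663
scene ring [0.5325 0.2235] 0.0703325788325736 119 0.26666657601460114
   mid [0.5367 0.3032] yaw -2.964086977043772 dz -0.00044220268133482454
side ring [0.5421 0.3795] 0.07042111740334438 155 0.2694523419286967
side ring [0.5335 0.22  ] 0.0701345986932095 102 0.27036233345196037
   mid [0.5378 0.2997] yaw -3.100325478910498 dz -0.0009099915232636535
```

View pics/s4.png

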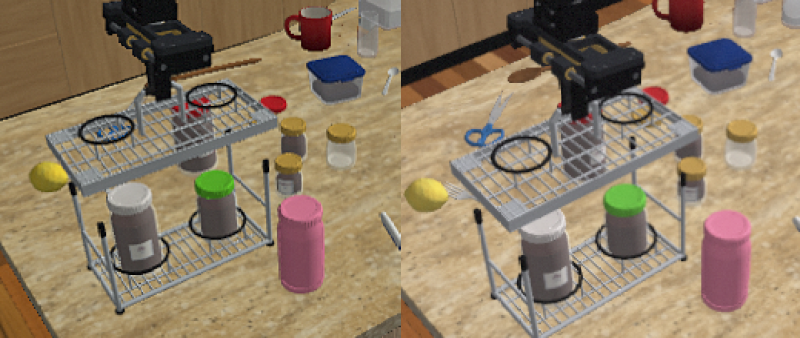

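Level now, with the rim at left (60-275,130-190) above the post caps and both jars in their rings. It's about 1 mm off in y; correcting and descending.

Emit:
play_rows --commands '[[[0, -0.001, -0.008, 0, 0, 0, 1.0], [0, -0.0012, -0.018, 0, 0, 0, 1.0], [0, -0.0012, -0.03, 0, 0, 0, 1.0], [0, -0.0012, -0.04, 0, 0, 0, 1.0], [0, -0.0012, -0.047, 0, 0, 0, 1.0]]]'

```text
time_s: 24.6
tcp_pos: [0.5378, 0.2983, 0.2411]
ee_rot: [[-0.053, -0.999, -0.002], [-0.997, 0.053, 0.06], [-0.06, 0.005, -0.998]]
wrist_force: [-0.5, 0.4, -3.8]
gripper_width: 0.119
```

Emit:
play_rows --commands '[[[0, 0, 0, 0, 0, 0, 1.0], [0, 0, 0, 0, 0, 0, 1.0]]]'

```text
time_s: 24.8
tcp_pos: [0.5386, 0.2987, 0.243]
ee_rot: [[-0.053, -0.999, 0.0], [-0.997, 0.053, 0.062], [-0.062, 0.003, -0.998]]
wrist_force: [0.3, -0.0, -3.9]
gripper_width: 0.124
```

```bash
python3 chk.py s5; python3 shf.py s5 .177
```

```text
24.9 [0.5387 0.2989 0.2436] [-0.9986  0.0527  0.0021] [ 0.1772  0.2948 -3.797 ] 0.12150573852374408
scene ring [0.5413 0.3816] 0.07067077285551347 130 0.21903001842691588
scene ring [0.5323 0.2226] 0.07048821961089795 113 0.21988631883749388
   mid [0.5368 0.3021] yaw -3.2295564421745424 dz -0.0008563004105779926
side ring [0.5424 0.3788] 0.07024573605249938 145 0.2234159830808934
side ring [0.5334 0.2194] 0.06969127709044105 71 0.2240122333606105
   mid [0.5379 0.2991] yaw -3.2106517609246374 dz -0.0005962502797171032
```

Emit:
play_rows --commands '[[[0, 0, -0.003, 0, 0, 0.002, 1.0], [0, 0, -0.006, 0, 0, 0.002, 1.0], [0, 0, -0.009, 0, 0, 0.002, 1.0], [0, 0, -0.012, 0, 0, 0.002, 1.0], [0, 0, -0.014, 0, 0, 0.002, 1.0]]]'

```text
time_s: 25.4
tcp_pos: [0.5382, 0.2986, 0.2285]
ee_rot: [[-0.051, -0.999, -0.001], [-0.997, 0.051, 0.062], [-0.062, 0.004, -0.998]]
wrist_force: [0.2, -0.3, -5.0]
gripper_width: 0.117
```

Emit:
play_rows --commands '[[[0, 0, -0.002, 0, 0, 0, 1.0], [0, 0, -0.004, 0, 0, 0, 1.0], [0, 0, -0.006, 0, 0, 0, 1.0], [0, 0, -0.008, 0, 0, 0, 1.0], [0, 0, -0.009, 0, 0, 0, 1.0]]]'

```text
time_s: 25.9
tcp_pos: [0.5382, 0.2986, 0.2197]
ee_rot: [[-0.051, -0.999, -0.0], [-0.997, 0.051, 0.062], [-0.062, 0.004, -0.998]]
wrist_force: [1.0, 0.8, -3.9]
gripper_width: 0.122
```

Emit:
play_rows --commands '[[[0, 0, -0.001, 0, 0, 0, 1.0], [0, 0, -0.002, 0, 0, 0, 1.0], [0, 0, -0.002, 0, 0, 0, 1.0]]]'

```text
time_s: 26.2
tcp_pos: [0.5383, 0.2986, 0.2179]
ee_rot: [[-0.051, -0.999, -0.0], [-0.997, 0.051, 0.062], [-0.062, 0.004, -0.998]]
wrist_force: [0.2, -0.4, -4.7]
gripper_width: 0.124
```

Emit:
play_rows --commands '[[[0, 0, -0.001, 0, 0, 0, 1.0], [0, 0, -0.0015, 0, 0, 0, 1.0], [0, 0, -0.0015, 0, 0, 0, 1.0]]]'

```text
time_s: 26.5
tcp_pos: [0.5383, 0.2986, 0.2164]
ee_rot: [[-0.051, -0.999, -0.0], [-0.997, 0.051, 0.062], [-0.062, 0.003, -0.998]]
wrist_force: [0.5, -0.2, -4.3]
gripper_width: 0.122
```

```bash
python3 chk.py s6; python3 shf.py s6 .149
```

```text
26.6 [0.5383 0.2987 0.2165] [-0.9987  0.0509  0.0033] [-0.1799  0.041  -4.2292] 0.12009346037126871
scene ring [0.5405 0.3815] 0.07048287636945506 129 0.19292133525212718
scene ring [0.5326 0.2222] 0.07059467595347599 109 0.19298670798185424
   mid [0.5365 0.3019] yaw -2.828029072027168 dz -6.537272972706454e-05
side ring [0.5418 0.3785] 0.07035068747269833 145 0.1964308008912069
side ring [0.5336 0.2191] 0.06956574282762894 64 0.19692105774907653
   mid [0.5377 0.2988] yaw -2.9600468023333804 dz -0.0004902568578696309
```

Emit:
play_rows --commands '[[[0, 0, -0.001, 0, 0, 0, 1.0], [0, 0, -0.001, 0, 0, 0, 1.0]]]'

```text
time_s: 26.8
tcp_pos: [0.5383, 0.2986, 0.2154]
ee_rot: [[-0.051, -0.999, -0.0], [-0.997, 0.051, 0.062], [-0.062, 0.004, -0.998]]
wrist_force: [0.3, 0.4, -4.6]
gripper_width: 0.122
```

Emit:
play_rows --commands '[[[0, 0, -0.001, 0, 0, 0, 1.0], [0, 0, -0.001, 0, 0, 0, 1.0]]]'

```text
time_s: 27.0
tcp_pos: [0.5384, 0.2987, 0.2145]
ee_rot: [[-0.051, -0.999, 0.0], [-0.997, 0.051, 0.062], [-0.062, 0.003, -0.998]]
wrist_force: [0.9, 0.7, -4.3]
gripper_width: 0.117
```

Emit:
play_rows --commands '[[[0, 0, -0.001, 0, 0, 0, 1.0], [0, 0, -0.001, 0, 0, 0, 1.0]]]'

```text
time_s: 27.2
tcp_pos: [0.5389, 0.2987, 0.2141]
ee_rot: [[-0.051, -0.999, 0.001], [-0.997, 0.051, 0.062], [-0.062, 0.002, -0.998]]
wrist_force: [1.0, -0.9, -3.4]
gripper_width: 0.124
```

Emit:
play_rows --commands '[[[0, 0, -0.001, 0, 0, 0, 1.0], [0, 0, -0.001, 0, 0, 0, 1.0]]]'

```text
time_s: 27.4
tcp_pos: [0.5389, 0.2987, 0.214]
ee_rot: [[-0.051, -0.999, 0.002], [-0.997, 0.051, 0.063], [-0.063, 0.001, -0.998]]
wrist_force: [-0.3, -2.9, 2.9]
gripper_width: 0.125
```

Contact at the seated height. Releasing and checking.

Emit:
play_rows --commands '[[[0, 0, 0, 0, 0, 0, 0.8], [0, 0, 0, 0, 0, 0, 0.6], [0, 0, 0, 0, 0, 0, 0.4], [0, 0, 0, 0, 0, 0, 0.2], [0, 0, 0, 0, 0, 0, 0]]]'

```text
time_s: 27.9
tcp_pos: [0.5383, 0.2988, 0.2123]
ee_rot: [[-0.051, -0.999, -0.0], [-0.997, 0.051, 0.062], [-0.062, 0.004, -0.998]]
wrist_force: [-0.3, -0.3, -0.4]
gripper_width: 0.476
```

Emit:
play_rows --commands '[[[0, 0, 0, 0, 0, 0, 0], [0, 0, 0, 0, 0, 0, 0], [0, 0, 0, 0, 0, 0, 0], [0, 0, 0.005, 0, 0, 0, 0], [0, 0, 0.02, 0, 0, 0, 0]]]'

```text
time_s: 28.4
tcp_pos: [0.5376, 0.2982, 0.2314]
ee_rot: [[-0.051, -0.999, -0.003], [-0.997, 0.051, 0.06], [-0.06, 0.006, -0.998]]
wrist_force: [0.4, -0.4, -0.5]
gripper_width: 0.929
```

Emit:
play_rows --commands '[[[0, 0, 0.02, -0.02, 0, 0, 0], [0, 0, 0.05, -0.04, 0, 0, 0], [0, -0.02, 0.08, -0.062, 0, 0, 0], [0, -0.05, 0.1, -0.062, 0, 0, 0], [0, -0.09, 0.1, -0.062, 0, 0, 0]]]'

```text
time_s: 28.9
tcp_pos: [0.5397, 0.2094, 0.3364]
ee_rot: [[-0.048, -0.999, 0.007], [-0.999, 0.048, 0.003], [-0.004, -0.006, -1.0]]
wrist_force: [-0.1, -0.2, -0.4]
gripper_width: 0.998
```

```bash
python3 chk.py s7; python3 shf.py s7 .149;  python3 - <<'E'
from h import *
a=cv2.imread('pics/s7scene.png')[130:330,80:300]; b=cv2.imread('pics/s7side.png')[120:320,80:300]
cv2.imwrite('pics/s7.png',cv2.resize(np.hstack([a,b]),(800,364),interpolation=3))
E
```

```text
29.0 [0.5382 0.2046 0.3353] [-0.9985  0.0542 -0.0024] [-0.4508 -0.9434 -1.1898] 0.9993200640990954
scene ring [0.5403 0.3817] 0.07030318444352913 123 0.1908754093258309
scene ring [0.533  0.2226] 0.07063368566319073 111 0.19037874830428902
   mid [0.5366 0.3021] yaw -2.6207469137365944 dz 0.0004966610215418887
side ring [0.5421 0.3786] 0.0700237108684743 146 0.19452694906691032
side ring [0.5339 0.219 ] 0.0692035767746172 97 0.19446302541549865
   mid [0.538  0.2988] yaw -2.963037988117109 dz 6.392365141166811e-05
```

View pics/s7.png

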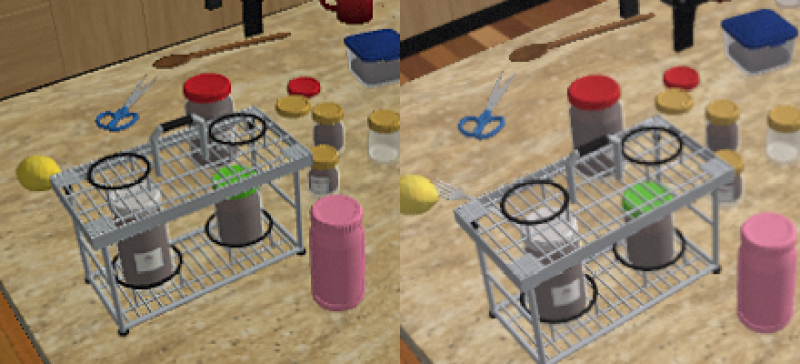

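The shelf is seated level over the four posts, with its rings at left (118,170) and (237,130), rim over the caps, and both jars upright below. Now the small jars; jar_small_a first.

Emit:
play_rows --commands '[[[0.008, -0.035, 0, 0, 0, 0, 0], [0.015, -0.075, 0, 0, 0, 0, 0], [0.024, -0.115, -0.02, 0, 0, 0, 0], [0.03, -0.14, -0.06, 0, 0, 0, 0], [0.03, -0.14, -0.1, 0, 0, 0, 0]]]'

```text
time_s: 29.5
tcp_pos: [0.5691, 0.0663, 0.2324]
ee_rot: [[-0.055, -0.998, 0.002], [-0.999, 0.055, 0.001], [-0.001, -0.002, -1.0]]
wrist_force: [0.2, 1.0, -0.6]
gripper_width: 1.001
```

Emit:
play_rows --commands '[[[0, 0, -0.04, 0, 0, 0, 0], [0, 0, -0.07, 0, 0, 0, 0], [0, 0, -0.08, 0, 0, 0, 0], [0, 0, -0.08, 0, 0, 0, 0]]]'

```text
time_s: 29.9
tcp_pos: [0.568, 0.0686, 0.1515]
ee_rot: [[-0.051, -0.999, -0.003], [-0.999, 0.051, -0.001], [0.001, 0.003, -1.0]]
wrist_force: [0.2, -0.1, 0.7]
gripper_width: 1.0
```

```bash
python3 lw.py .568 .063 .055; python3 st.py
```

```text
29.95 [0.5691 0.069  0.1533] [-0.9987  0.0503 -0.0008]
[   0.5688    0.0619    0.5688    0.063    48.2008   70.991  3573.    ]
29.95 [0.5691 0.069  0.1533] [-0.9987  0.0503 -0.0008] [-0.0702  0.2293  1.2747] 1.002588609821862
```

Emit:
play_rows --commands '[[[0, -0.006, -0.03, 0, 0, 0, 0], [0, -0.006, -0.06, 0, 0, 0, 0], [0, -0.006, -0.095, 0, 0, 0, 0], [0, -0.006, -0.122, 0, 0, 0, 0], [0, -0.006, -0.122, 0, 0, 0, 0]]]'

```text
time_s: 30.45
tcp_pos: [0.5674, 0.0625, 0.0291]
ee_rot: [[-0.051, -0.999, -0.004], [-0.999, 0.051, -0.001], [0.001, 0.004, -1.0]]
wrist_force: [-0.5, -0.1, -0.3]
gripper_width: 1.002
```

Emit:
play_rows --commands '[[[0, 0, 0, 0, 0, 0, 0.3], [0, 0, 0, 0, 0, 0, 0.6], [0, 0, 0, 0, 0, 0, 0.7], [0, 0, 0, 0, 0, 0, 0.7], [0, 0, 0, 0, 0, 0, 0.7]]]'

```text
time_s: 30.95
tcp_pos: [0.5687, 0.0628, 0.0313]
ee_rot: [[-0.051, -0.999, 0.001], [-0.999, 0.051, 0.001], [-0.001, -0.001, -1.0]]
wrist_force: [0.4, 0.2, 0.6]
gripper_width: 0.629
```

Emit:
play_rows --commands '[[[0, 0, 0, 0, 0, 0, 0.7], [0, 0, 0, 0, 0, 0, 0.7], [0, 0, 0.005, 0, 0, 0, 0.7], [0, 0, 0.02, 0, 0, 0, 0.7], [0, 0, 0.05, 0, 0, 0, 0.7]]]'

```text
time_s: 31.45
tcp_pos: [0.5656, 0.0619, 0.0781]
ee_rot: [[-0.052, -0.999, -0.008], [-0.999, 0.052, -0.002], [0.003, 0.008, -1.0]]
wrist_force: [-0.1, -1.7, -2.8]
gripper_width: 0.554
```

Emit:
play_rows --commands '[[[0, 0, 0.035, 0, 0, 0, 0.7], [0, 0, 0.075, 0, 0, 0, 0.7], [0, 0, 0.115, 0, 0, 0, 0.7], [0, 0, 0.155, 0, 0, 0, 0.7], [-0.002, 0.02, 0.19, 0, 0, 0, 0.7]]]'

```text
time_s: 31.95
tcp_pos: [0.5657, 0.0813, 0.2722]
ee_rot: [[-0.054, -0.999, -0.001], [-0.999, 0.054, -0.0], [0.0, 0.001, -1.0]]
wrist_force: [0.7, 1.4, -2.3]
gripper_width: 0.555
```

Emit:
play_rows --commands '[[[-0.003, 0.03, 0.02, 0, 0, 0, 0.7], [-0.006, 0.07, 0.03, 0, 0, 0, 0.7], [-0.009, 0.11, 0.03, 0, 0, 0, 0.7], [-0.012, 0.15, 0.03, 0, 0, 0, 0.7], [-0.015, 0.19, 0.03, 0, 0, 0, 0.7]]]'

```text
time_s: 32.45
tcp_pos: [0.5502, 0.2739, 0.2998]
ee_rot: [[-0.051, -0.999, -0.002], [-0.999, 0.051, -0.001], [0.001, 0.002, -1.0]]
wrist_force: [1.1, -0.3, -1.3]
gripper_width: 0.558
```

Emit:
play_rows --commands '[[[-0.003, 0.035, 0, 0, 0, 0, 0.7], [-0.006, 0.065, 0, 0, 0, 0, 0.7], [-0.008, 0.09, 0, 0, 0, 0, 0.7], [-0.008, 0.105, 0, 0, 0, 0, 0.7], [-0.008, 0.107, 0, 0, 0, 0, 0.7]]]'

```text
time_s: 32.95
tcp_pos: [0.5427, 0.3809, 0.299]
ee_rot: [[-0.049, -0.999, -0.002], [-0.999, 0.049, -0.001], [0.002, 0.002, -1.0]]
wrist_force: [-0.7, 0.1, -2.8]
gripper_width: 0.557
```

```bash
python3 chk.py a1;  python3 - <<'E'
from h import *
a=cv2.imread('pics/a1scene.png')[100:330,70:300]; b=cv2.imread('pics/a1side.png')[90:320,70:300]
cv2.imwrite('pics/a1.png',cv2.resize(np.hstack([a,b]),(800,400),interpolation=3))
E
```

```text
33.05 [0.5431 0.3796 0.2996] [-0.9987  0.051   0.0014] [ 0.535   0.3812 -2.8932] 0.5628069491538047
```

View pics/a1.png

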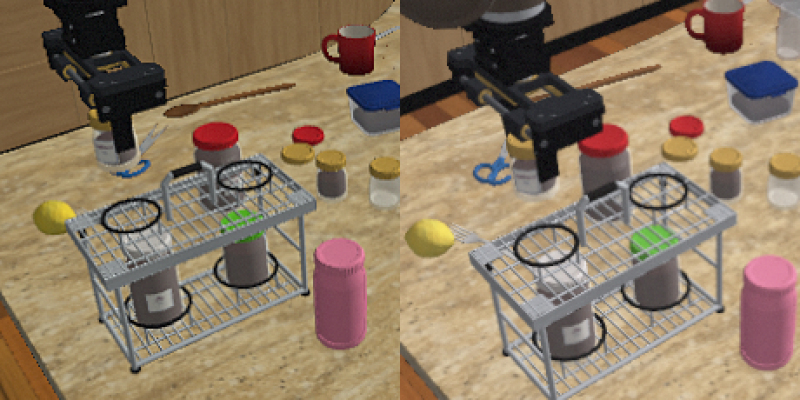

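jar_small_a hangs upright in the jaws at (115,140), over the left shelf ring at (132,213). Lowering.

Emit:
play_rows --commands '[[[-0.0005, 0, -0.015, 0, 0, 0, 0.7], [-0.0005, 0, -0.035, 0, 0, 0, 0.7], [-0.0005, 0, -0.052, 0, 0, 0, 0.7], [-0.0005, 0, -0.064, 0, 0, 0, 0.7], [-0.0005, 0, -0.07, 0, 0, 0, 0.7]]]'

```text
time_s: 33.55
tcp_pos: [0.5427, 0.3783, 0.2295]
ee_rot: [[-0.052, -0.999, -0.002], [-0.999, 0.052, -0.001], [0.002, 0.002, -1.0]]
wrist_force: [0.3, 0.4, -2.6]
gripper_width: 0.558
```

Emit:
play_rows --commands '[[[0, 0, -0.006, 0, 0, 0, 0.7], [0, 0, -0.012, 0, 0, 0, 0.7], [0, 0, -0.018, 0, 0, 0, 0.7], [0, 0, -0.022, 0, 0, 0, 0.7], [0, 0, -0.024, 0, 0, 0, 0.7]]]'

```text
time_s: 34.05
tcp_pos: [0.5427, 0.3796, 0.2061]
ee_rot: [[-0.051, -0.999, -0.001], [-0.999, 0.051, -0.0], [0.0, 0.001, -1.0]]
wrist_force: [0.8, -0.5, -3.2]
gripper_width: 0.553
```

Emit:
play_rows --commands '[[[0, 0, -0.001, 0, 0, 0, 0.7], [0, 0, -0.002, 0, 0, 0, 0.7], [0, 0, -0.002, 0, 0, 0, 0.7]]]'

```text
time_s: 34.35
tcp_pos: [0.5428, 0.3797, 0.2046]
ee_rot: [[-0.051, -0.999, -0.0], [-0.999, 0.051, 0.0], [-0.0, 0.0, -1.0]]
wrist_force: [-0.2, 1.2, -2.2]
gripper_width: 0.555
```

Emit:
play_rows --commands '[[[0, 0, -0.001, 0, 0, 0, 0.7], [0, 0, -0.002, 0, 0, 0, 0.7], [0, 0, -0.002, 0, 0, 0, 0.7]]]'

```text
time_s: 34.65
tcp_pos: [0.5427, 0.3796, 0.2024]
ee_rot: [[-0.051, -0.999, -0.0], [-0.999, 0.051, -0.0], [0.0, 0.0, -1.0]]
wrist_force: [0.6, -0.1, -2.6]
gripper_width: 0.555
```

Emit:
play_rows --commands '[[[0, 0, -0.001, 0, 0, 0, 0.7], [0, 0, -0.0015, 0, 0, 0, 0.7], [0, 0, -0.0015, 0, 0, 0, 0.7]]]'

```text
time_s: 34.95
tcp_pos: [0.5428, 0.3796, 0.2009]
ee_rot: [[-0.051, -0.999, -0.0], [-0.999, 0.051, -0.0], [0.0, 0.0, -1.0]]
wrist_force: [0.0, 1.3, -2.6]
gripper_width: 0.56
```

Emit:
play_rows --commands '[[[0, 0, -0.001, 0, 0, 0, 0.7], [0, 0, -0.001, 0, 0, 0, 0.7]]]'

```text
time_s: 35.15
tcp_pos: [0.5428, 0.3796, 0.1999]
ee_rot: [[-0.051, -0.999, -0.0], [-0.999, 0.051, -0.0], [0.0, 0.0, -1.0]]
wrist_force: [-0.4, -0.1, -2.3]
gripper_width: 0.555
```

Emit:
play_rows --commands '[[[0, 0, -0.001, 0, 0, 0, 0.7], [0, 0, -0.001, 0, 0, 0, 0.7]]]'

```text
time_s: 35.35
tcp_pos: [0.5429, 0.3798, 0.1991]
ee_rot: [[-0.051, -0.999, 0.0], [-0.999, 0.051, 0.0], [-0.0, -0.0, -1.0]]
wrist_force: [-0.3, 0.0, -1.6]
gripper_width: 0.556
```

Emit:
play_rows --commands '[[[0, 0, -0.001, 0, 0, 0, 0.7], [0, 0, -0.001, 0, 0, 0, 0.7]]]'

```text
time_s: 35.55
tcp_pos: [0.5429, 0.3798, 0.1991]
ee_rot: [[-0.051, -0.999, 0.001], [-0.999, 0.051, 0.001], [-0.001, -0.001, -1.0]]
wrist_force: [-2.0, -0.2, 2.3]
gripper_width: 0.553
```

Emit:
play_rows --commands '[[[0, 0, 0, 0, 0, 0, 0.35], [0, 0, 0, 0, 0, 0, 0.2], [0, 0, 0, 0, 0, 0, 0.0], [0, 0, 0, 0, 0, 0, 0.0], [0, 0, 0, 0, 0, 0, 0]]]'

```text
time_s: 36.05
tcp_pos: [0.5429, 0.3796, 0.1979]
ee_rot: [[-0.051, -0.999, -0.0], [-0.999, 0.051, -0.0], [0.0, 0.0, -1.0]]
wrist_force: [-0.5, -0.1, -0.0]
gripper_width: 0.921
```

Emit:
play_rows --commands '[[[0, 0, 0.005, 0, 0, 0, 0], [0, 0, 0.03, 0, 0, 0, 0], [0, 0, 0.07, 0, 0, 0, 0], [0.002, -0.01, 0.1, 0, 0, 0, 0], [0.012, -0.045, 0.11, 0, 0, 0, 0]]]'

```text
time_s: 36.55
tcp_pos: [0.5556, 0.3371, 0.3124]
ee_rot: [[-0.047, -0.999, 0.006], [-0.999, 0.047, 0.005], [-0.005, -0.006, -1.0]]
wrist_force: [-0.1, -1.4, 0.1]
gripper_width: 1.0
```

Emit:
play_rows --commands '[[[0.013, -0.045, 0, 0, 0, 0, 0], [0.026, -0.092, 0, 0, 0, 0, 0], [0.039, -0.138, 0, 0, 0, 0, 0], [0.052, -0.184, 0, 0, 0, 0, 0], [0.065, -0.23, 0, 0, 0, 0, 0]]]'

```text
time_s: 37.05
tcp_pos: [0.6201, 0.1028, 0.3088]
ee_rot: [[-0.051, -0.999, 0.001], [-0.999, 0.051, 0.0], [-0.0, -0.001, -1.0]]
wrist_force: [1.0, 0.5, 0.1]
gripper_width: 0.999
```

Emit:
play_rows --commands '[[[0.013, -0.045, -0.02, 0, 0, 0, 0], [0.025, -0.085, -0.05, 0, 0, 0, 0], [0.032, -0.11, -0.085, 0, 0, 0, 0], [0.033, -0.116, -0.12, 0, 0, 0, 0], [0.033, -0.117, -0.145, 0, 0, 0, 0]]]'

```text
time_s: 37.55
tcp_pos: [0.652, -0.0143, 0.1605]
ee_rot: [[-0.054, -0.999, -0.003], [-0.999, 0.054, -0.0], [0.0, 0.003, -1.0]]
wrist_force: [-0.0, 0.6, 0.4]
gripper_width: 0.999
```

```bash
python3 chk.py a2
python3 - <<'E'
from h import *
np.set_printoptions(precision=4,suppress=True)
for n in ('scene','side'): print(lid(np.load(f'pics/a2{n}.npz')['W'],(.542,.38),.22,.04))
E
python3 lw.py .6537 -.0123 .06; python3 st.py
```

```text
37.65 [ 0.65   -0.0135  0.1575] [-0.9986  0.0527  0.0089] [-1.0091 -0.0443 -1.9749] 1.0045401274253924
[  0.5394   0.3837   0.5406   0.383   47.862  236.8474 239.    ]
[  0.5415   0.3794   0.5419   0.3785  47.4382 241.4726 299.    ]
37.7 [ 0.6522 -0.0128  0.1618] [-0.9987  0.0513  0.0035]
[   0.6551   -0.0127    0.6552   -0.0116   50.8428   78.8831 3907.    ]
37.7 [ 0.6522 -0.0128  0.1618] [-0.9987  0.0513  0.0035] [-0.11   -0.7417  0.4648] 1.00027732792212
```

Emit:
play_rows --commands '[[[0.0025, 0.001, -0.03, 0, 0, 0, 0], [0.0025, 0.001, -0.06, 0, 0, 0, 0], [0.0025, 0.001, -0.095, 0, 0, 0, 0], [0.0025, 0.001, -0.12, 0, 0, 0, 0], [0.0025, 0.001, -0.125, 0, 0, 0, 0]]]'

```text
time_s: 38.2
tcp_pos: [0.6549, -0.0108, 0.037]
ee_rot: [[-0.05, -0.999, -0.003], [-0.999, 0.05, -0.0], [0.001, 0.003, -1.0]]
wrist_force: [-0.3, 0.3, 0.5]
gripper_width: 0.998
```

Emit:
play_rows --commands '[[[0, 0, 0, 0, 0, 0, 0], [0, 0, 0, 0, 0, 0, 0.3], [0, 0, 0, 0, 0, 0, 0.6], [0, 0, 0, 0, 0, 0, 0.7], [0, 0, 0, 0, 0, 0, 0.7]]]'

```text
time_s: 38.7
tcp_pos: [0.6558, -0.0113, 0.039]
ee_rot: [[-0.051, -0.999, 0.001], [-0.999, 0.051, 0.0], [-0.0, -0.001, -1.0]]
wrist_force: [-0.2, 0.3, -0.7]
gripper_width: 0.72
```

Emit:
play_rows --commands '[[[0, 0, 0, 0, 0, 0, 0.7], [0, 0, 0, 0, 0, 0, 0.7], [0, 0, 0, 0, 0, 0, 0.7], [0, 0, 0.01, 0, 0, 0, 0.7], [0, 0, 0.03, 0, 0, 0, 0.7]]]'

```text
time_s: 39.2
tcp_pos: [0.6532, -0.0115, 0.066]
ee_rot: [[-0.052, -0.999, -0.006], [-0.999, 0.052, -0.001], [0.001, 0.006, -1.0]]
wrist_force: [0.3, 0.3, -2.5]
gripper_width: 0.591
```

Emit:
play_rows --commands '[[[0, 0, 0.035, 0, 0, 0, 0.7], [0, 0, 0.075, 0, 0, 0, 0.7], [0, 0, 0.115, 0, 0, 0, 0.7], [0, 0, 0.155, 0, 0, 0, 0.7], [-0.005, 0.01, 0.195, 0, 0, 0, 0.7]]]'

```text
time_s: 39.7
tcp_pos: [0.6497, -0.0021, 0.2643]
ee_rot: [[-0.053, -0.999, -0.001], [-0.999, 0.053, -0.0], [0.0, 0.001, -1.0]]
wrist_force: [-0.1, 0.5, -2.3]
gripper_width: 0.59
```

Emit:
play_rows --commands '[[[-0.012, 0.023, 0.025, 0, 0, 0, 0.7], [-0.028, 0.055, 0.035, 0, 0, 0, 0.7], [-0.046, 0.09, 0.035, 0, 0, 0, 0.7], [-0.065, 0.125, 0.035, 0, 0, 0, 0.7], [-0.082, 0.16, 0.035, 0, 0, 0, 0.7]]]'

```text
time_s: 40.2
tcp_pos: [0.5667, 0.1596, 0.2979]
ee_rot: [[-0.051, -0.999, -0.001], [-0.999, 0.051, 0.0], [-0.0, 0.001, -1.0]]
wrist_force: [0.9, 0.3, -1.8]
gripper_width: 0.594
```

Emit:
play_rows --commands '[[[-0.015, 0.03, 0, 0, 0, 0, 0.7], [-0.026, 0.05, 0, 0, 0, 0, 0.7], [-0.031, 0.06, 0, 0, 0, 0, 0.7], [-0.032, 0.061, 0, 0, 0, 0, 0.7], [-0.032, 0.061, 0, 0, 0, 0, 0.7]]]'

```text
time_s: 40.7
tcp_pos: [0.5363, 0.2192, 0.2979]
ee_rot: [[-0.051, -0.999, -0.001], [-0.999, 0.051, -0.0], [0.0, 0.001, -1.0]]
wrist_force: [0.2, -0.1, -2.3]
gripper_width: 0.594
```

```bash
python3 chk.py b1
```

```text
40.8 [0.5366 0.2188 0.2979] [-0.9986  0.0523  0.0005] [ 0.3151  0.5645 -2.6209] 0.5913545709697663
```

Emit:
play_rows --commands '[[[-0.001, 0.001, -0.012, 0, 0, 0, 0.7], [-0.002, 0.001, -0.028, 0, 0, 0, 0.7], [-0.002, 0.001, -0.044, 0, 0, 0, 0.7], [-0.002, 0.001, -0.055, 0, 0, 0, 0.7], [-0.002, 0.001, -0.06, 0, 0, 0, 0.7]]]'

```text
time_s: 41.3
tcp_pos: [0.5338, 0.2198, 0.236]
ee_rot: [[-0.052, -0.999, -0.003], [-0.999, 0.052, -0.002], [0.002, 0.003, -1.0]]
wrist_force: [-0.3, -0.6, -2.6]
gripper_width: 0.592
```

Emit:
play_rows --commands '[[[0, 0, -0.006, 0, 0, 0, 0.7], [0, 0, -0.012, 0, 0, 0, 0.7], [0, 0, -0.018, 0, 0, 0, 0.7], [0, 0, -0.023, 0, 0, 0, 0.7], [0, 0, -0.026, 0, 0, 0, 0.7]]]'

```text
time_s: 41.8
tcp_pos: [0.5342, 0.2207, 0.2115]
ee_rot: [[-0.051, -0.999, -0.001], [-0.999, 0.051, -0.0], [0.0, 0.001, -1.0]]
wrist_force: [0.2, -1.2, -2.9]
gripper_width: 0.595
```

Emit:
play_rows --commands '[[[0, 0, -0.001, 0, 0, 0, 0.7], [0, 0, -0.002, 0, 0, 0, 0.7], [0, 0, -0.002, 0, 0, 0, 0.7]]]'

```text
time_s: 42.1
tcp_pos: [0.5344, 0.2207, 0.2101]
ee_rot: [[-0.051, -0.999, 0.0], [-0.999, 0.051, 0.0], [-0.0, -0.0, -1.0]]
wrist_force: [0.0, -0.3, -1.9]
gripper_width: 0.593
```

Emit:
play_rows --commands '[[[0, 0, -0.001, 0, 0, 0, 0.7], [0, 0, -0.002, 0, 0, 0, 0.7], [0, 0, -0.002, 0, 0, 0, 0.7]]]'

```text
time_s: 42.4
tcp_pos: [0.5342, 0.2206, 0.2079]
ee_rot: [[-0.051, -0.999, -0.0], [-0.999, 0.051, -0.0], [0.0, 0.0, -1.0]]
wrist_force: [0.4, 0.3, -2.1]
gripper_width: 0.59
```

Emit:
play_rows --commands '[[[0, 0, -0.001, 0, 0, 0, 0.7], [0, 0, -0.001, 0, 0, 0, 0.7]]]'

```text
time_s: 42.6
tcp_pos: [0.5343, 0.2206, 0.2069]
ee_rot: [[-0.051, -0.999, -0.0], [-0.999, 0.051, -0.0], [0.0, 0.0, -1.0]]
wrist_force: [-0.7, -0.0, -3.0]
gripper_width: 0.596
```

Emit:
play_rows --commands '[[[0, 0, -0.001, 0, 0, 0, 0.7], [0, 0, -0.001, 0, 0, 0, 0.7]]]'

```text
time_s: 42.8
tcp_pos: [0.5344, 0.2207, 0.2064]
ee_rot: [[-0.051, -0.999, 0.0], [-0.999, 0.051, 0.0], [-0.0, -0.0, -1.0]]
wrist_force: [-0.4, 0.5, 0.4]
gripper_width: 0.592
```

Emit:
play_rows --commands '[[[0, 0, -0.001, 0, 0, 0, 0.7], [0, 0, -0.001, 0, 0, 0, 0.7]]]'

```text
time_s: 43.0
tcp_pos: [0.5345, 0.2208, 0.2063]
ee_rot: [[-0.051, -0.999, 0.001], [-0.999, 0.051, 0.0], [-0.0, -0.001, -1.0]]
wrist_force: [-2.6, -0.3, 4.5]
gripper_width: 0.594
```

Standing on the deck. Releasing and withdrawing.

Emit:
play_rows --commands '[[[0, 0, 0, 0, 0, 0, 0.35], [0, 0, 0, 0, 0, 0, 0.2], [0, 0, 0, 0, 0, 0, 0.0], [0, 0, 0, 0, 0, 0, 0.0], [0, 0, 0, 0, 0, 0, 0]]]'

```text
time_s: 43.5
tcp_pos: [0.5344, 0.2206, 0.2047]
ee_rot: [[-0.051, -0.999, -0.0], [-0.999, 0.051, -0.0], [0.0, 0.0, -1.0]]
wrist_force: [0.1, 0.2, -0.4]
gripper_width: 0.933
```

Emit:
play_rows --commands '[[[0, 0, 0.005, 0, 0, 0, 0], [0, 0, 0.03, 0, 0, 0, 0], [0, 0, 0.07, 0, 0, 0, 0], [0, -0.01, 0.11, 0, 0, 0, 0], [0, -0.045, 0.14, 0, 0, 0, 0]]]'

```text
time_s: 44.0
tcp_pos: [0.535, 0.1771, 0.3478]
ee_rot: [[-0.048, -0.999, 0.003], [-0.999, 0.048, 0.001], [-0.002, -0.003, -1.0]]
wrist_force: [1.3, -0.5, -0.1]
gripper_width: 1.0
```

Emit:
play_rows --commands '[[[0, -0.045, 0, 0, 0, 0, 0], [0, -0.09, 0, 0, 0, 0, 0], [0, -0.13, 0, 0, 0, 0, 0], [0, -0.15, 0, 0, 0, 0, 0], [0, -0.15, 0, 0, 0, 0, 0]]]'

```text
time_s: 44.5
tcp_pos: [0.5341, 0.0233, 0.3458]
ee_rot: [[-0.055, -0.999, 0.001], [-0.999, 0.055, -0.0], [0.0, -0.001, -1.0]]
wrist_force: [0.1, -0.1, 0.9]
gripper_width: 1.0
```

```bash
python3 chk.py f; python3 shf.py f .149
python3 - <<'E'
from h import *
np.set_printoptions(precision=4,suppress=True)
for n in ('scene','side'):
    W=np.load(f'pics/f{n}.npz')['W']; print(n,lid(W,(.542,.38),.22,.04),lid(W,(.5345,.22),.22,.04)); print(lid(W,(.5803,-.067),.05,.045),lid(W,(.744,.153),.11,.045))
a=cv2.imread('pics/fscene.png')[130:330,70:340]; b=cv2.imread('pics/fside.png')[120:320,70:340]
cv2.imwrite('pics/f.png',cv2.resize(np.hstack([a,b]),(800,296),interpolation=3))
E
```

```text
44.6 [0.5343 0.0251 0.3454] [-0.9987  0.0519 -0.0004] [-0.1142 -0.036  -0.1444] 0.999656178705186
scene ring [0.5404 0.3817] 0.07007647120225785 95 0.1910813274713551
scene ring [0.5329 0.2224] 0.0705763246536651 78 0.190555371083087
   mid [0.5367 0.3021] yaw -2.72414744693129 dz 0.0005259563882680784
side ring [0.5419 0.3785] 0.06985158873579254 116 0.19438228009839026
side ring [0.5337 0.2194] 0.06894967413870394 77 0.1947227212785806
   mid [0.5378 0.299 ] yaw -2.9266612765852 dz -0.00034044118019033176
scene [  0.5392   0.3832   0.5407   0.3828  49.2505 236.7112 243.    ] [  0.5303   0.2252   0.5323   0.2242  50.9843 244.7031 211.    ]
[  0.5792  -0.0654   0.5798  -0.0667  59.4075  73.7466 149.    ] [  0.7459   0.156    0.7435   0.1528  75.119  141.172  228.    ]
side [  0.5414   0.3796   0.5432   0.3805  49.9726 241.2821 301.    ] [  0.5319   0.2211   0.533    0.2198  52.1707 248.7207 255.    ]
[  0.5819  -0.0692   0.5835  -0.0684  57.3627  79.5229 178.    ] [  0.743    0.15     0.7443   0.1498  74.7501 144.5873 352.    ]
```

View pics/f.png

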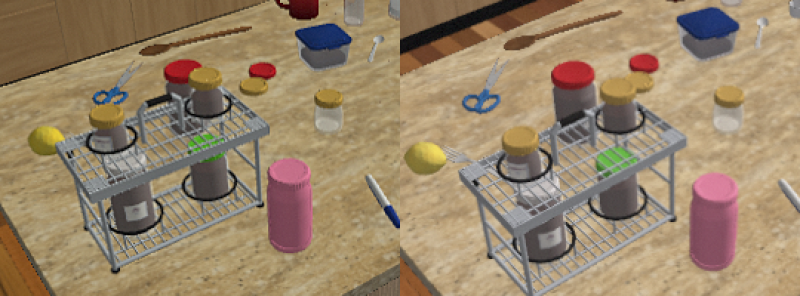

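The final view shows both gold jars upright in the shelf rings at (105,130) and (207,90). White and green stand below, the shelf is level, and the empty, red and pink jars haven't moved.

```bash
python3 -c "
from station import r
print(r.finish_job())"
```

```text
the job is handed in; nothing more can be done
None
```

The rack is loaded in the order asked, and the job was handed in at about 44.6 s, with the arm clear and touching nothing. All jars and the shelf were lowered in 1–2 mm steps to a light touch (at most about 7 N) and then released.

- **Lower tier:** the white-lidded jar went into the +y ring and the green-lidded jar into the -y ring. After release their lid tops read about 152 mm and 119 mm, where 152 mm and 120 mm were expected.
- **Shelf:** it had tilted about 3.6° in the grip, so I tilted the tool to level it before lowering. After release it was centred on the rack to within about 0.5 mm and level to 0.5 mm across the rings. Its yaw matched the rack's to about 0.3°.
- **Upper tier:** jar_small_a went into the +y shelf ring and jar_small_b into the -y one. In the last picture both stood upright, with lid heights as expected.
- **Left alone:** the empty and red jars measured where they started, and the pink look-alike showed no movement in the pictures.

**Disagreements:** the scene and side cameras differ by about 4 mm, in height and sideways. The shelf ring tops read 190.5–191 mm in the scene camera and 194.5 mm in the side camera, against 193 mm expected. I relied on the wrist camera, on positions compared within one camera, and on the contact forces. No check failed.

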